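# Free the burner-tip drawer with the release rod

## Task

The drawer of the sheet-metal burner box is held shut by a catch hidden under the slot in its top. Take the steel release rod out of its wooden stand, reach down through the slot with it, feel for the catch tab and press it gently (the thin metal inside bends above 35 N) until the drawer springs out, then put the rod back fully down and upright in its stand. Leave the can, the cup and the two wooden moulds where they are.

Things in the scene. Friction and masses are not known exactly. Their poses are not given: they have to be found in the camera images.
- box: sheet-metal burner box fixed to the bench, 220 (x) x 260 (y) x 130 (z); origin at the centre of its underside, z up, drawer front on its -x side. A slot 11 wide (x), 116 long (y) goes through its 16 thick top, its middle at x = +60, y = 0. The rod must not press on the box or anything in it with more than 35 N
- slot (a point): centre of the slot's mouth, level with the box's top; axes as box (slot along y, -58 to +58). Under all of it lies a rigid plate, 28.5 to 33.5 below the box's top (differs). In a 20 long window in the plate stands the catch tab: flat top 7 above the plate, 18 long in y, wider than the slot in x, centre anywhere from y = -34 to +34 (hidden, only to be felt)
- drawer (a joint): how far the drawer has come out towards the box's -x, in m: 0 shut. The tab gives downward against a spring (3.5 N at first, +0.4 N per mm), sinking into its window; it frees the drawer once its top is 36 below the box's top (9.5 to 14.5 of travel, 7 to 10 N); hard stop at 16 of travel. The freed drawer is pushed out to 0.05 by its own spring within a second and stays there
- drawer_front (a point): middle of the drawer's front face (196 x 70), moves with the drawer
- stand: wooden block 70 x 70 x 88 high, fixed to the bench, origin at the centre of its underside; a vertical 15 x 15 square hole 85 deep in the middle of its top holds the rod
- stand_hole (a point): centre of the hole's mouth on the top of the stand
- rod: release rod, 150 long, 0.14 kg, standing upright in the stand; origin at its lower tip, z along the rod to the handle. From the tip up: steel shaft 8 in diameter with a rounded end, 0 to 80; round steel collar 26 in diameter, 80 to 88 (it rests on the stand's top, the tip then 80 below that top and 8 above the bench); square wooden handle 20 x 20 (faces along x and y), 88 to 150
- rod_tip (a point): lower tip of the rod (same point as the origin of rod)
- jar: steel can, 64 in diameter, 88 high, bystander, origin at the centre of its underside
- cup: brass cup, 70 in diameter, 80 high, bystander, origin at the centre of its underside
- mould_a: wooden mould block 80 x 80 x 60 with a groove along x, bystander, origin at the centre of its underside
- mould_b: the same mould block again, bystander, origin at the centre of its underside
Things that resemble listed ones, but are neither listed nor needed, are in the scene too. Leave any orange or pink look-alike of the stand alone.

How it is judged:
By the outcome, as a careful person would: the job done as asked, in the order asked, and still so for the second after the job is handed in, with the robot touching nothing.
It also fails if it takes over 70 s, if anything falls off the work surface, if the arm or the gripper's body presses on something with over 40 N, if the wrist force passes 120 N, or if a joint passes its speed limit or range.

## Robot

A 6-joint arm with a two-finger parallel gripper is mounted at the origin on the work surface. World frame = base frame: x ahead of the robot, y to its left, z up, the work surface at z = 0. Lengths are in mm, angles in rad, forces in N, time in s.
With the tool pointing down it reaches from about 350 to 875 mm from the base axis. Payload 4.2 kg.
Tool frame: the origin (TCP) lies at the very end of the fingers, on their centre line; the grasp point (between the pads) lies arm.grip_depth behind it (arm.grip_depth is the distance from the TCP to the grasp point, in mm); x points along the fingers, y is the direction in which the jaws open and shut, and the axes are right-handed (so a half turn about x gives the same grasp; the last joint's range is limited). The gripper opens to 85 mm and grips with 20 to 120 N. Pads are 22 mm wide; open, the fingers measure 114 mm over their backs; the gripper's body (76 mm by 85 mm) begins 54 mm behind the grasp point. The pads swing forward as they close: fully open they stand 13 mm farther back than shut.
Start: joints at [0.259, 0.385, 0.008, 0, -1.194, -0.259], TCP at [624.979, 0.025, 197.112] pointing down, gripper open.
Joint ranges: [-3.14, 3.14], [-1.21, 2.06], [-1.07, 1.41], [-3.16, 2.05], [-2.99, -0.16], [-3.1, 3.1]. Speed limits (rad/s): [2.79, 2.79, 3.14, 3.14, 3.14, 3.14].

## Interface

Orientations are given as a unit quaternion [x, y, z, w].
In Python, from bench import arm, get_image, models gives the robot as it stands.
- The arm moves only by the tool arm_command, never from a script. Its argument "rows" is a list of rows, each an object of numbers: "dx", "dy", "dz": the shift along the tool's x, y, z in m; "wx", "wy", "wz": the turn, a rotation vector about the tool's x, y, z in degrees; "gripper": the closure, from -1 (fully open) to 1 (shut). A call has exactly 8 rows; each row is the pose to reach, as a shift and turn from the pose measured when the call began, along the tool's axes at that moment; what a row does not reach only later rows make up. A row lasts 1/10 s, in which the tool goes at most 50 mm and 8.59 degrees, less where a joint would pass 70% of its speed; a pose out of reach is approached as far as the arm can. A call with a gripper value outside its range is refused whole. The fingers move at their own pace and stop on an object; the grip force is fixed at half the most. Time passes only in rows, so rows that repeat a pose let the fingers close, or fill a call up. It gives the time, the measured TCP pose, the force and the opening at its end, in the units of the state.
- arm.read_state(): the state, without advancing time (a new reading comes with each control period).
- get_image(name): name is "scene" or "side" or "wrist"; returns a dict with "img" (400x640x3 uint8, red, green, blue), "K" (3x3 intrinsics, pixels), "rvec" (rotation vector, rad) and "tvec" (3), from world to camera coordinates, as OpenCV has them; the wrist camera has in their place "T_tool_cam" (4x4, takes a point from camera to tool coordinates, whose origin is the TCP and whose axes are the tool frame's). Camera axes: x right, y down, z forward; pixel columns grow to the right and rows downward; lengths in mm; the calibration is good to about 2 mm. A picture is of the moment at which its call begins: read the wrist's pose just before it. There is no depth.
- arm.job_done(): hands the job in, once; it reports no verdict.
Trained networks look in the newest picture that a camera, given by its name, has taken for a name from the list of things; names that differ only in an ending like _2 or _b are one class to them, and where a whole thing is asked for, a point or a joint stands for the part that bears it (a point fixed in the world has none). Each returns a list of dicts, best first, with "conf" (0 to 1); they miss things now and then, are a little off and sometimes report something else, mostly with a low value. They report only what shows in the picture. A call takes as long as a camera call. They do not tell look-alikes from the thing itself.
- models.cut_out(camera, query): "mask" (400x640 bool, what is visible of it) and "extent" ([left, top, right, bottom] in pixels, round what is visible of it).
The state is a dict: "clock": time; "joints": joint angles; "joint_vel": joint speeds; "joint_efforts": joint torques, N m; "position": TCP position; "ee_rot": TCP orientation; "contact_force": force on the tool from outside, world axes, zero at the start; "wrist_torque": the same for the moment, N m; "gripper_width": finger opening in mm.
Only numpy, scipy, OpenCV 4.12 (cv2) and the standard library are available. Lean on these libraries where they do the work, as an engineer would, in place of code of your own. Each camera call takes 0.05 s, during which the arm holds its last target.

## Working session

There is one attempt and no reset: what is moved stays moved. The work goes in short steps, Python scripts to look and compute and a tool call to move; the robot and the scene stay as the last step left them, time stands still between calls to the robot, and variables do not carry over. Pictures are saved under pics/ and viewed, and the job is handed in when it is done.

Besides the shell and the picture viewer there is one more tool, called after ">>>" as name(argument=value, ...), one argument or row to a line, values as JSON. arm_command: Moves the arm, as the interface text tells. Its arguments: {"type":"object","properties":{"rows":{"type":"array"}},"required":["rows"]}

```bash
ls; mkdir -p pics; python3 - <<'E'
from bench import arm,get_image,models
import cv2
s=arm.read_state(); print(s, arm.grip_depth)
for n in ("scene","side","wrist"):
    d=get_image(n); cv2.imwrite(f"pics/{n}0.png",d["img"][:,:,::-1]); print(n,{k:v for k,v in d.items() if k!="img"})
E
```

```text
pics
{'clock': 0.0, 'joints': array([ 2.58610842e-01,  3.85568312e-01,  6.61145722e-03, -5.34573935e-04,
       -1.19395716e+00, -2.58618037e-01]), 'joint_vel': array([-1.26138803e-03, -5.68720988e-04,  1.19576509e-03, -2.42522597e-05,
       -2.40711910e-03,  3.97099801e-04]), 'joint_efforts': array([-9.55001960e-04, -3.92286408e+01,  1.88399577e+01,  4.18616563e+00,
       -4.72148502e-03,  8.27910434e-07]), 'position': array([6.24343175e+02, 3.43120294e-02, 1.96003644e+02]), 'ee_rot': array([-0.49942032,  0.50060971,  0.50047686,  0.49949192]), 'contact_force': array([ 0.26462294, -0.72043464,  0.15864066]), 'wrist_torque': array([ 0.01314052,  0.01079771, -0.0076567 ]), 'gripper_width': 85.64326188868648} 18.700000000000003
scene {'K': array([[365.36823197,   0.        , 320.68508265],
       [  0.        , 365.36823197, 201.27924283],
       [  0.        ,   0.        ,   1.        ]]), 'rvec': array([ 2.27129544,  1.15898779, -0.37314647]), 'tvec': array([-279.41780057, -278.94742863, 1282.99062823])}
side {'K': array([[412.39905552,   0.        , 323.18627091],
       [  0.        , 412.39905552, 195.44219618],
       [  0.        ,   0.        ,   1.        ]]), 'rvec': array([ 0.42769878, -2.65182213,  1.38417168]), 'tvec': array([ 497.01147248,  188.12702188, 1256.85424965])}
wrist {'K': array([[296.2475726 ,   0.        , 317.51154092],
       [  0.        , 296.2475726 , 199.53565577],
       [  0.        ,   0.        ,   1.        ]]), 'T_tool_cam': array([[-8.56097772e-05, -2.76457802e-01,  9.61026054e-01,
        -1.76924511e+02],
       [ 9.99999949e-01,  2.72974433e-04,  1.67608031e-04,
        -6.30736465e-01],
       [-3.08672090e-04,  9.61026019e-01,  2.76457764e-01,
        -7.06114429e+01],
       [ 0.00000000e+00,  0.00000000e+00,  0.00000000e+00,
         1.00000000e+00]])}
```

View pics/scene0.png

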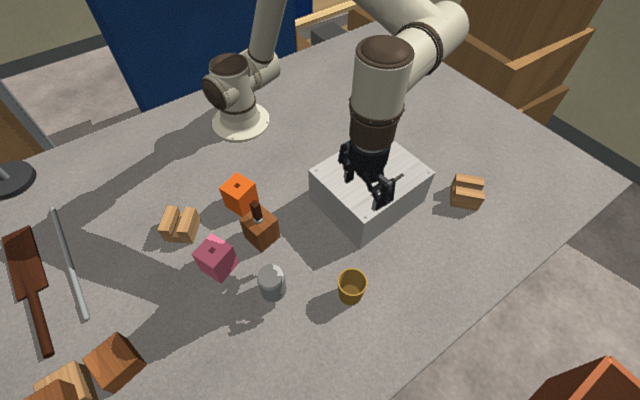

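View pics/side0.png

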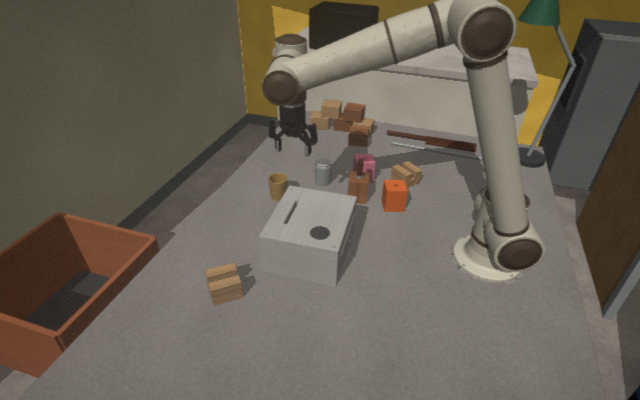

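View pics/wrist0.png

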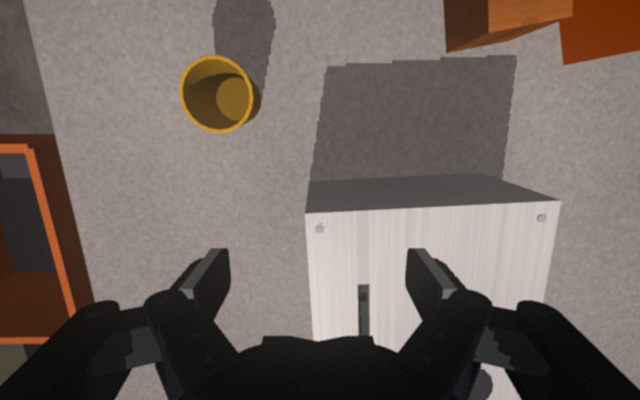

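The rod stands in the brown wooden stand: scene (260,225), side (358,185). The orange block at scene (238,192) and the pink one at (214,257) are look-alikes. Next, enlarged crops.

```bash
cat > h.py <<'E'
import numpy as np,cv2
from scipy.spatial.transform import Rotation as R
from scipy.optimize import least_squares
from bench import arm,get_image,models
def cams(d,s=None):
    if "rvec" in d: return d["K"],cv2.Rodrigues(d["rvec"])[0],d["tvec"].reshape(3)
    T=np.eye(4);T[:3,:3]=R.from_quat(s["ee_rot"]).as_matrix();T[:3,3]=s["position"]
    W=np.linalg.inv(T@d["T_tool_cam"]);return d["K"],W[:3,:3],W[:3,3]
def proj(c,P):
    K,Rm,t=c;q=(np.atleast_2d(P)@Rm.T+t)@K.T;return q[:,:2]/q[:,2:]
def atz(c,px,z):
    K,Rm,t=c;d=Rm.T@np.linalg.inv(K)@np.array([px[0],px[1],1.]);o=-Rm.T@t
    return o+d*(z-o[2])/d[2]
def crop(img,x0,y0,x1,y1,f,name):
    cv2.imwrite("pics/"+name,cv2.resize(img[y0:y1,x0:x1,::-1],None,fx=f,fy=f,interpolation=cv2.INTER_CUBIC))
E
python3 - <<'E'
from h import *
s=arm.read_state()
D={n:get_image(n) for n in ("scene","side","wrist")}
import pickle;pickle.dump((s,D),open("d0.pkl","wb"))
crop(D["scene"]["img"],190,130,450,300,3,"c1.png")
crop(D["side"]["img"],240,140,420,300,4,"c2.png")
for n in ("scene","side"):
    c=cams(D[n]); print(n,proj(c,[[0,0,0],[600,0,0],[600,-300,0]]))
    for q in ("box","stand","rod"):
        print(q,[(round(m["conf"],2),np.round(m["extent"])) for m in models.cut_out(n,q)])
E
```

```text
scene [[241.11288195 121.84099397]
 [347.60856504 242.79086752]
 [251.40909684 305.66502956]]
box [(0.83, array([307., 143., 434., 247.]))]
stand [(0.92, array([222., 176., 255., 216.])), (0.63, array([190., 234., 240., 282.])), (0.59, array([242., 208., 282., 250.]))]
rod [(0.49, array([247., 201., 264., 222.]))]
side [[486.26569073 257.17044045]
 [301.1304005  216.82886248]
 [327.21705209 172.67876511]]
box [(0.63, array([259., 185., 356., 286.]))]
stand [(0.9, array([355., 154., 373., 182.])), (0.77, array([381., 179., 409., 210.])), (0.62, array([349., 170., 372., 205.]))]
rod [(0.66, array([356., 159., 363., 181.]))]
```

```bash
sleep 0
```

```text
(no output)
```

View pics/c1.png

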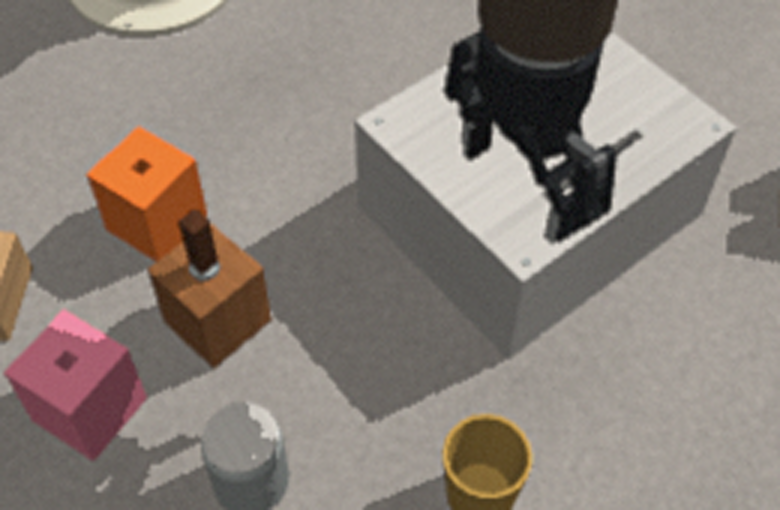

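View pics/c2.png

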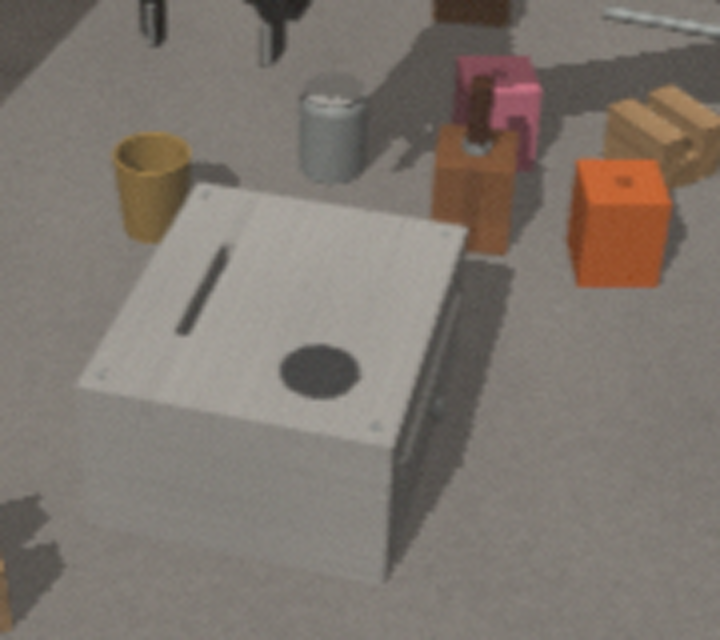

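```bash
python3 - <<'E'
from h import *
import pickle
s,D=pickle.load(open("d0.pkl","rb"))
cs,cd,cw=cams(D["scene"]),cams(D["side"]),cams(D["wrist"],s)
def a(l,x,y,f): return np.array(l,float)/f+[x,y]
H=110;W=130
obs=[(cs,(-H,-W,130),(309,170.5)),(cs,(H,W,130),(435,172.3)),(cs,(H,-W,130),(363.3,223.3)),(cs,(H,-W,0),(360,248.5)),
(cd,(H,-W,130),(290,185.75)),(cd,(-H,-W,130),(357,197)),(cd,(H,W,130),(260,235.75)),(cd,(-H,W,130),(338,250.5)),(cd,(-H,W,0),(336.5,285)),
(cd,(60,-58,130),(296.8,201.3)),(cd,(60,58,130),(285.5,223)),
(cw,(H,-W,130),(306,212)),(cw,(-H,-W,130),(560,201))]
def f(p):
    r=[]
    for c,P,u in obs:
        Rz=R.from_euler("z",p[2]).as_matrix(); r+=list((proj(c,Rz@np.array(P,float)+[p[0],p[1],0])-u).ravel())
    return r
o=least_squares(f,[550,-50,0],loss="soft_l1");print("box",o.x,np.round(np.reshape(o.fun,(-1,2)),1).tolist())
q=o.x;Rz=R.from_euler("z",q[2]).as_matrix();print("slot",Rz@[60,0,130]+[q[0],q[1],0])
h=35
for c in(cs,cd): print(proj(c,[[500,-250,88]]))
print("rod scene", [ (m["extent"]) for m in models.cut_out("scene","rod")])
# stand rough
hs=atz(cs,a([204,270],190,130,3),88);hd=atz(cd,a([478,148],240,140,4),88);print(hs,hd)
ts=atz(cs,a([192,213],190,130,3),158+0);td=atz(cd,a([482,78],240,140,4),158);print("handle top",ts,td)
E
```

```text
box [5.18556222e+02 1.35831338e+02 5.20021106e-02] [[-1.0, -0.7], [0.2, 0.0], [0.7, 0.3], [-0.9, 1.3], [-0.7, -1.0], [-0.2, -1.0], [-1.3, 0.0], [0.0, 0.8], [-0.6, 0.9], [0.6, -1.4], [-0.5, -0.0], [-0.3, 1.3], [2.2, -0.5]]
slot [578.47511396 138.9500587  130.        ]
[[243.56686747 248.19835663]]
[[349.85926576 164.03118085]]
rod scene [[247.3, 200.7, 263.6, 221.9]]
[ 449.49619038 -180.27882139   88.        ] [ 445.6159206  -175.29267866   88.        ]
handle top [ 441.58890175 -176.07704136  158.        ] [ 447.65842861 -175.98735209  158.        ]
```

>>> arm_command(
  rows=[
    {"dx": -0.03,"dy": 0.02,"dz": -0.02,"gripper": -1},
    {"dx": -0.05,"dy": 0.05,"dz": -0.05,"gripper": -1},
    {"dx": -0.07,"dy": 0.08,"dz": -0.08,"gripper": -1},
    {"dx": -0.09,"dy": 0.11,"dz": -0.11,"gripper": -1},
    {"dx": -0.104,"dy": 0.14,"dz": -0.145,"gripper": -1},
    {"dx": -0.104,"dy": 0.165,"dz": -0.175,"gripper": -1},
    {"dx": -0.104,"dy": 0.178,"dz": -0.19,"gripper": -1},
    {"dx": -0.104,"dy": 0.178,"dz": -0.19,"gripper": -1},
  ],
)

```text
validation failed for argument at $.ro...
```

```bash
python3 - <<'E'
from h import *
import pickle
s=arm.read_state();d=get_image("wrist");d2=get_image("side");d3=get_image("scene");pickle.dump((s,d,d2,d3),open("d1.pkl","wb"))
print(s["clock"],s["position"],s["contact_force"])
cv2.imwrite("pics/w1.png",d["img"][:,:,::-1]);crop(d["img"],220,60,420,230,4,"w1c.png")
print(proj(cams(d,s),[[447,-178,158],[447,-178,88]]))
E
```

```text
0.65 [6.24952619e+02 3.44322736e-02 1.97122079e+02] [-0.10680572 -0.22925221  0.07144878]
[[614.82583276 -71.67677891]
 [533.256089   -20.6586091 ]]
```

View pics/w1.png

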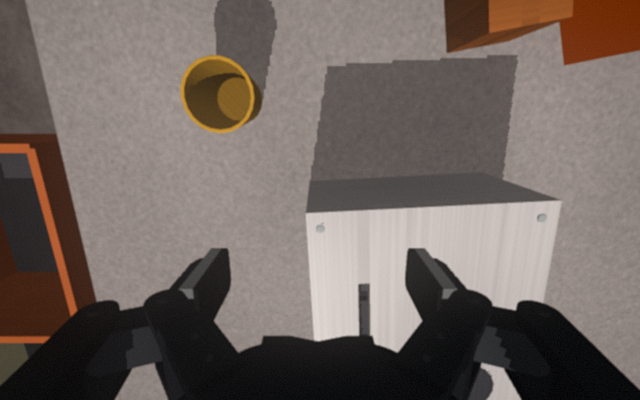

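View pics/w1c.png

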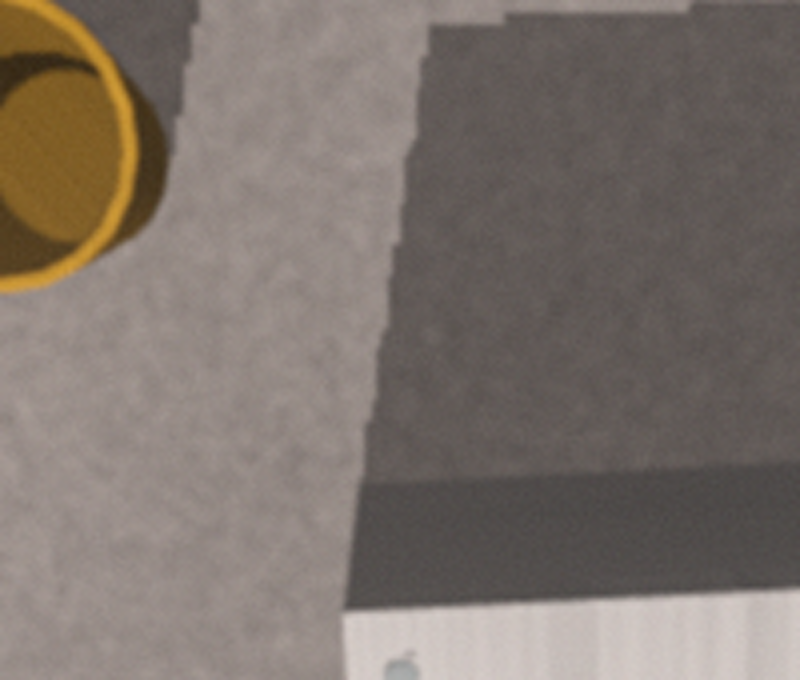

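The call was refused, so I'll give all seven fields in each row.

>>> arm_command(
  rows=[
    {"dx": -0.03,"dy": 0.02,"dz": -0.02,"wx": 0,"wy": 0,"wz": 0,"gripper": -1},
    {"dx": -0.05,"dy": 0.05,"dz": -0.05,"wx": 0,"wy": 0,"wz": 0,"gripper": -1},
    {"dx": -0.07,"dy": 0.08,"dz": -0.08,"wx": 0,"wy": 0,"wz": 0,"gripper": -1},
    {"dx": -0.09,"dy": 0.11,"dz": -0.11,"wx": 0,"wy": 0,"wz": 0,"gripper": -1},
    {"dx": -0.104,"dy": 0.14,"dz": -0.145,"wx": 0,"wy": 0,"wz": 0,"gripper": -1},
    {"dx": -0.104,"dy": 0.165,"dz": -0.175,"wx": 0,"wy": 0,"wz": 0,"gripper": -1},
    {"dx": -0.104,"dy": 0.178,"dz": -0.19,"wx": 0,"wy": 0,"wz": 0,"gripper": -1},
    {"dx": -0.104,"dy": 0.178,"dz": -0.19,"wx": 0,"wy": 0,"wz": 0,"gripper": -1},
  ],
)

```text
clock: 1.6
position: [445.4, -191.5, 302.0]
ee_rot: [-0.5, 0.5, 0.499, 0.501]
contact_force: [1.2, 0.6, -0.2]
gripper_width: 85.0
```

```bash
python3 - <<'E'
from h import *
import pickle
s=arm.read_state();d=get_image("wrist");d2=get_image("side");d3=get_image("scene");pickle.dump((s,d,d2,d3),open("d1.pkl","wb"))
print(s["clock"],s["position"],s["contact_force"])
cv2.imwrite("pics/w2.png",d["img"][:,:,::-1]);crop(d["img"],240,100,440,250,4,"w2c.png")
print(proj(cams(d,s),[[447,-178,158],[447,-178,88]]))
E
```

```text
1.6 [ 445.3752003  -191.45428837  301.97249917] [ 1.17118089  0.55169247 -0.21215223]
[[316.80530501 192.48508075]
 [316.9968272  179.31305172]]
```

View pics/w2.png

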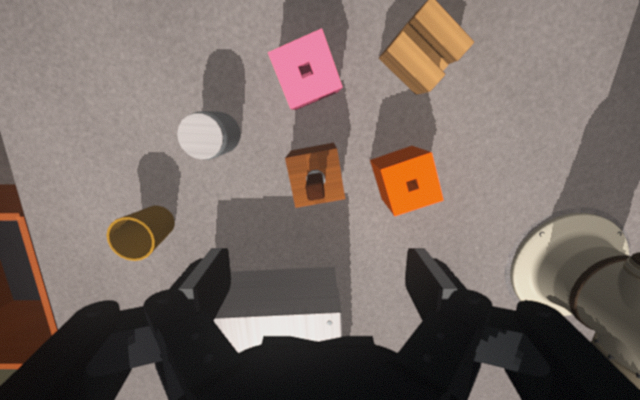

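View pics/w2c.png

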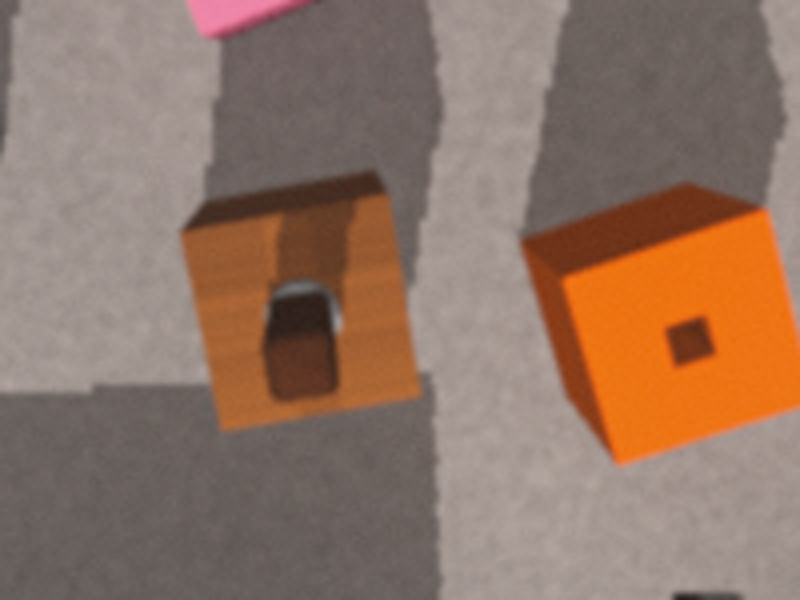

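```bash
python3 - <<'E'
from h import *
import pickle
s,d,d2,d3=pickle.load(open("d1.pkl","rb"))
c=cams(d,s)
a=lambda l:np.array(l)/4+[239.6,99.6]
P=[atz(c,a(p),88)[:2] for p in [(182,230),(385,193),(422,396),(224,430)]]
print(np.round(P,1),"centre",np.mean(P,0),[np.linalg.norm(P[i]-P[i-1]) for i in range(4)],[np.degrees(np.arctan2(*(P[i]-P[i-1])[::-1])) for i in range(4)])
T=[atz(c,a(p),158)[:2] for p in [(264,345),(333,334),(338,390),(275,400)]]
print(np.round(T,1),"top",np.mean(T,0),[np.linalg.norm(T[i]-T[i-1]) for i in range(4)],[np.degrees(np.arctan2(*(T[i]-T[i-1])[::-1])) for i in range(4)])
crop(d2["img"],330,140,390,215,8,"s2.png");crop(d3["img"],230,190,300,260,8,"sc2.png")
print(R.from_quat(s["ee_rot"]).as_matrix().round(3))
E
```

```text
[[ 489.  -208. ]
 [ 422.2 -219.9]
 [ 408.5 -150.9]
 [ 476.7 -138.9]] centre [ 449.11390857 -179.41817792] [np.float64(70.22598647166126), np.float64(67.80849114568483), np.float64(70.34347090970978), np.float64(69.24060852206998)] [np.float64(-79.9609247007708), np.float64(-169.88505958815293), np.float64(101.20568372895517), np.float64(10.028219787513388)]
[[ 459.4 -185.7]
 [ 440.3 -188.7]
 [ 438.8 -172.6]
 [ 456.6 -169.7]] top [ 448.76780854 -179.18849391] [np.float64(16.181031366758933), np.float64(19.428243482113455), np.float64(16.19005569352484), np.float64(17.97618383937273)] [np.float64(-79.75370478523953), np.float64(-170.86361276801088), np.float64(95.10343559455502), np.float64(9.22572802849076)]
[[ 0.001 -1.     0.003]
 [-0.     0.003  1.   ]
 [-1.    -0.001 -0.   ]]
```

View pics/s2.png

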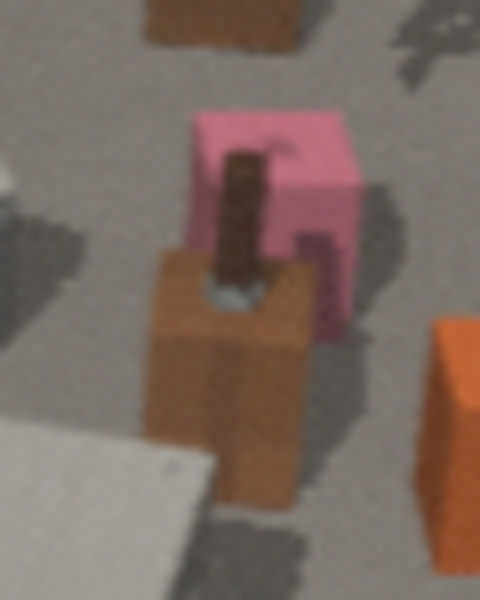

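View pics/sc2.png

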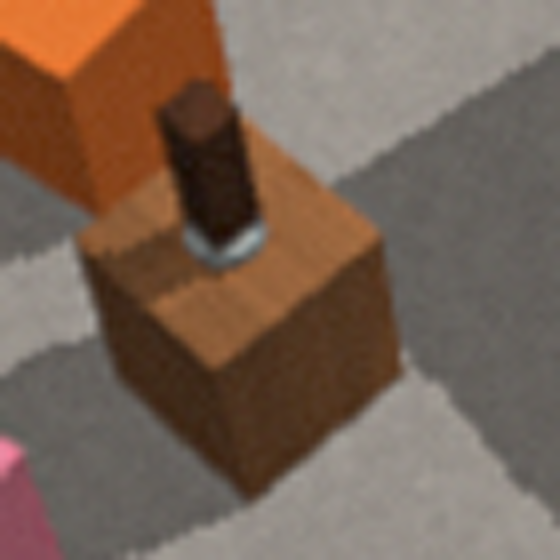

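>>> arm_command(
  rows=[
    {"dx": 0.02,"dy": -0.0036,"dz": 0.012,"wx": -5,"wy": 0,"wz": 0,"gripper": -1},
    {"dx": 0.055,"dy": -0.0036,"dz": 0.012,"wx": -10,"wy": 0,"wz": 0,"gripper": -1},
    {"dx": 0.09,"dy": -0.0036,"dz": 0.012,"wx": -10,"wy": 0,"wz": 0,"gripper": -1},
    {"dx": 0.125,"dy": -0.0036,"dz": 0.012,"wx": -10,"wy": 0,"wz": 0,"gripper": -1},
    {"dx": 0.155,"dy": -0.0036,"dz": 0.012,"wx": -10,"wy": 0,"wz": 0,"gripper": -1},
    {"dx": 0.18,"dy": -0.0036,"dz": 0.012,"wx": -10,"wy": 0,"wz": 0,"gripper": -1},
    {"dx": 0.19,"dy": -0.0036,"dz": 0.012,"wx": -10,"wy": 0,"wz": 0,"gripper": -1},
    {"dx": 0.19,"dy": -0.0036,"dz": 0.012,"wx": -10,"wy": 0,"wz": 0,"gripper": -1},
  ],
)

```text
clock: 2.55
position: [450.7, -177.1, 109.8]
ee_rot: [-0.541, 0.455, 0.543, 0.454]
contact_force: [-0.4, -0.2, 0.6]
gripper_width: 85.6
```

```bash
python3 - <<'E'
from h import *
s=arm.read_state();d=get_image("wrist")
s2=arm.read_state();print(s2["position"],s2["contact_force"],R.from_quat(s["ee_rot"]).as_matrix().round(3))
cv2.imwrite("pics/w3.png",d["img"][:,:,::-1])
E
```

```text
[ 451.76701931 -177.34025869  111.19861236] [-0.50070386 -0.25303302  0.46667   ] [[-0.003 -0.985 -0.175]
 [ 0.    -0.175  0.985]
 [-1.     0.003  0.001]]
```

View pics/w3.png

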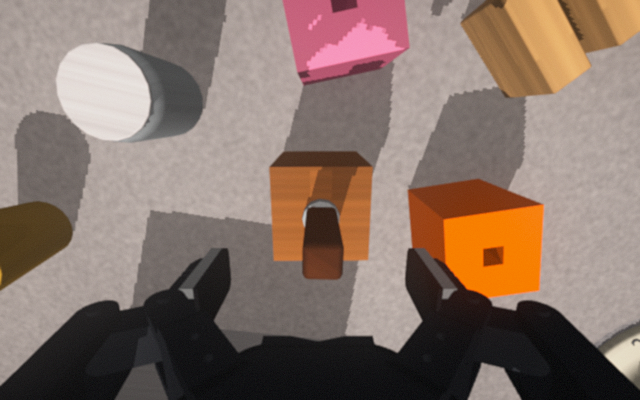

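>>> arm_command(
  rows=[
    {"dx": 0,"dy": 0.0025,"dz": -0.002,"wx": 0,"wy": 0,"wz": 0,"gripper": -1},
    {"dx": 0,"dy": 0.0025,"dz": -0.002,"wx": 0,"wy": 0,"wz": 0,"gripper": 0},
    {"dx": 0,"dy": 0.0025,"dz": -0.002,"wx": 0,"wy": 0,"wz": 0,"gripper": 1},
    {"dx": 0,"dy": 0.0025,"dz": -0.002,"wx": 0,"wy": 0,"wz": 0,"gripper": 1},
    {"dx": 0,"dy": 0.0025,"dz": -0.002,"wx": 0,"wy": 0,"wz": 0,"gripper": 1},
    {"dx": 0,"dy": 0.0025,"dz": -0.002,"wx": 0,"wy": 0,"wz": 0,"gripper": 1},
    {"dx": 0,"dy": 0.0025,"dz": -0.002,"wx": 0,"wy": 0,"wz": 0,"gripper": 1},
    {"dx": 0,"dy": 0.0025,"dz": -0.002,"wx": 0,"wy": 0,"wz": 0,"gripper": 1},
  ],
)

```text
clock: 3.4
position: [449.8, -179.9, 111.6]
ee_rot: [0.542, -0.454, -0.542, -0.454]
contact_force: [-1.3, -0.6, 4.1]
gripper_width: 18.2
```

```bash
python3 - <<'E'
from h import *
s=arm.read_state();d=get_image("wrist")
s2=arm.read_state();print(s2["position"],s2["contact_force"],s2["wrist_torque"],s2["gripper_width"])
cv2.imwrite("pics/w4.png",d["img"][:,:,::-1])
E
```

```text
[ 449.81626079 -179.91146975  111.63230625] [-1.00287989 -0.15519366  4.42375845] [0.03350375 0.32362533 0.01427624] 18.34865986752889
```

View pics/w4.png

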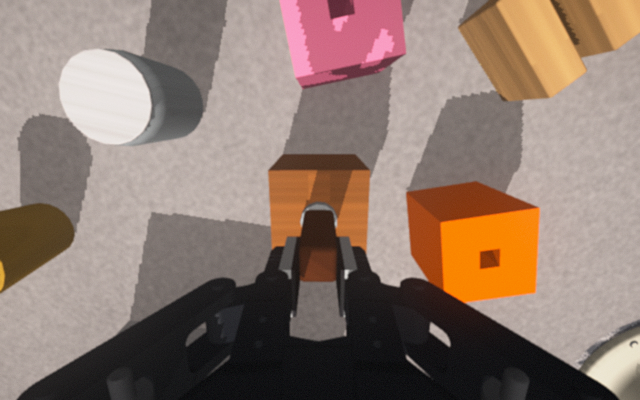

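>>> arm_command(
  rows=[
    {"dx": -0.01,"dy": 0,"dz": 0,"wx": 0,"wy": 0,"wz": 0,"gripper": 1},
    {"dx": -0.03,"dy": 0,"dz": 0,"wx": 0,"wy": 0,"wz": 0,"gripper": 1},
    {"dx": -0.06,"dy": 0,"dz": 0,"wx": 0,"wy": 0,"wz": 0,"gripper": 1},
    {"dx": -0.09,"dy": 0,"dz": 0,"wx": 0,"wy": 0,"wz": 0,"gripper": 1},
    {"dx": -0.12,"dy": 0,"dz": 0,"wx": 0,"wy": 0,"wz": 0,"gripper": 1},
    {"dx": -0.15,"dy": 0,"dz": 0,"wx": 0,"wy": 0,"wz": 0,"gripper": 1},
    {"dx": -0.17,"dy": 0,"dz": 0,"wx": 0,"wy": 0,"wz": 0,"gripper": 1},
    {"dx": -0.17,"dy": 0,"dz": 0,"wx": 0,"wy": 0,"wz": 0,"gripper": 1},
  ],
)

```text
clock: 4.25
position: [451.3, -180.1, 284.9]
ee_rot: [0.544, -0.453, -0.54, -0.455]
contact_force: [-0.1, -0.8, -0.9]
gripper_width: 18.3
```

```bash
python3 - <<'E'
from h import *
s=arm.read_state();d=get_image("wrist");d2=get_image("scene");d3=get_image("side")
s2=arm.read_state();print(s2["clock"],s2["position"],s2["contact_force"],s2["wrist_torque"],s2["gripper_width"])
cv2.imwrite("pics/w5.png",d["img"][:,:,::-1]);crop(d2["img"],220,100,420,300,3,"sc5.png");crop(d3["img"],320,100,420,220,5,"si5.png")
E
```

```text
4.4 [ 448.91458168 -179.41034165  280.27298624] [ 0.25579977  0.11021097 -1.35582883] [0.0097391  0.02800197 0.01722961] 17.946826604650195
```

View pics/w5.png

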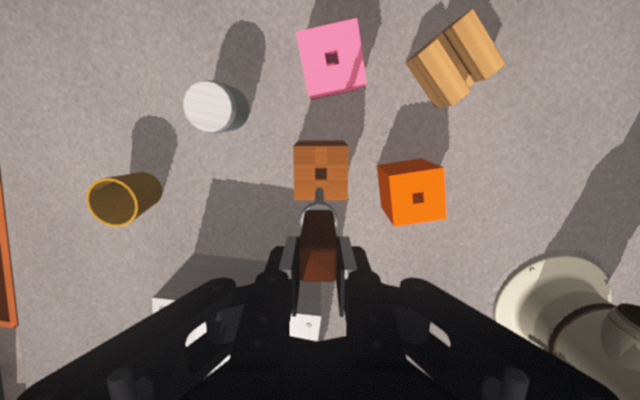

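View pics/si5.png

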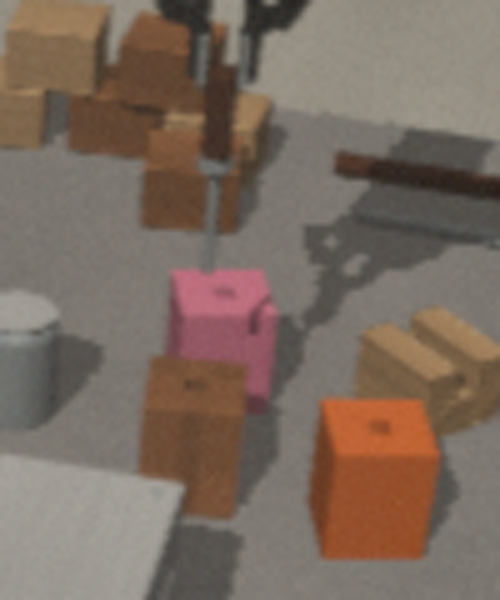

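View pics/sc5.png

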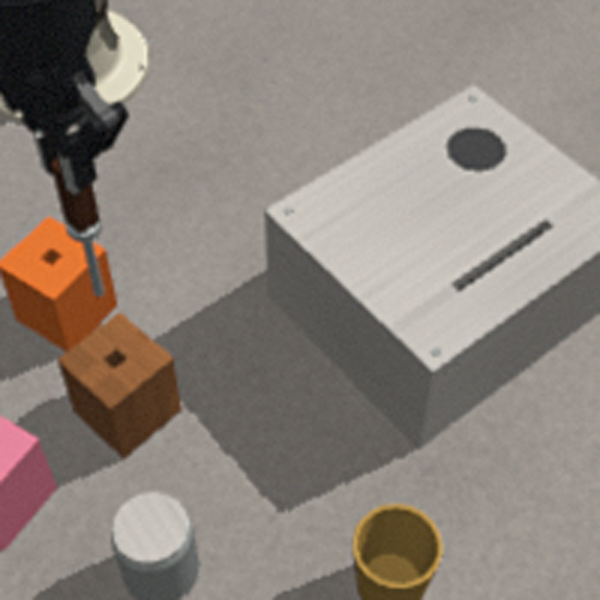

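```bash
python3 - <<'E'
from h import *
s=arm.read_state();d2=get_image("scene");d3=get_image("side");print(s["position"],s["contact_force"])
import pickle;pickle.dump((s,d2,d3),open("d2.pkl","wb"))
crop(d2["img"],300,120,440,250,5.7,"sc6.png");crop(d3["img"],250,175,365,295,5,"si6.png")
E
```

```text
[ 448.91458168 -179.41034165  280.27298624] [ 0.25579977  0.11021097 -1.35582883]
```

View pics/sc6.png

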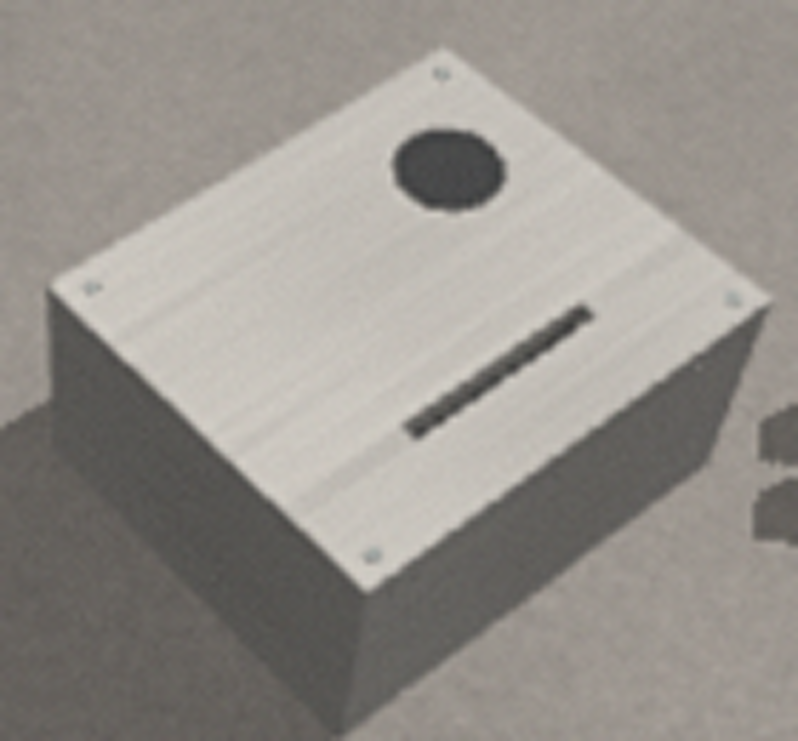

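View pics/si6.png

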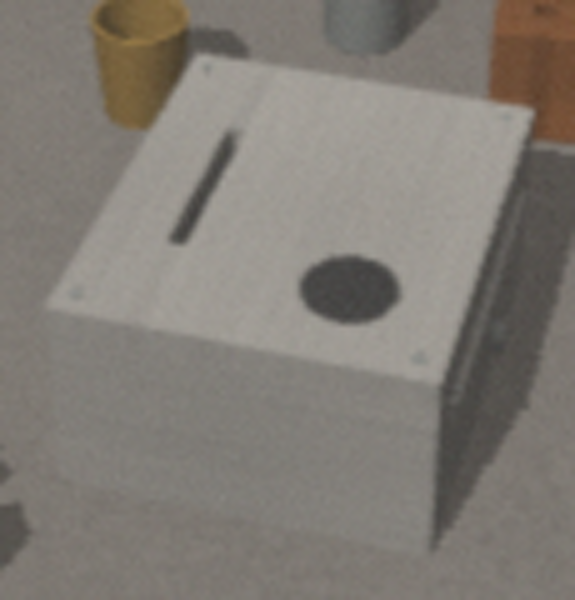

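```bash
python3 - <<'E'
from h import *
import pickle
s,d2,d3=pickle.load(open("d2.pkl","rb"))
cs,cd=cams(d2),cams(d3)
H=110;W=130
A=lambda p:np.array(p)/5.7+[299.6,119.6]
B=lambda p:np.array(p)/5+[249.6,174.6]
obs=[(cs,(-H,-W,130),A((50,288))),(cs,(-H,W,130),A((441,47))),(cs,(H,W,130),A((771,297))),(cs,(H,-W,130),A((366,592))),(cs,(H,-W,0),A((340,737))),(cs,(H,W,0),A((708,465))),
(cs,(60,-58,130),A((411,432))),(cs,(60,58,130),A((585,311))),
(cd,(H,-W,130),B((194,57))),(cd,(-H,-W,130),B((535,107))),(cd,(H,W,130),B((47,305))),(cd,(-H,W,130),B((441,383))),(cd,(-H,W,0),B((432,550))),
(cd,(60,-58,130),B((234,133))),(cd,(60,58,130),B((178,241)))]
def mk(ob):
  def f(p):
    r=[]
    for c,P,u in ob:
        Rz=R.from_euler("z",p[2]).as_matrix(); r+=list((proj(c,Rz@np.array(P,float)+[p[0],p[1],0])-u).ravel())
    return r
  return f
for ob in (obs,obs[:8],obs[8:]):
  o=least_squares(mk(ob),[518,135,0.05]);q=o.x;Rz=R.from_euler("z",q[2]).as_matrix()
  print("box",q,np.degrees(q[2]),"slot",Rz@[60,0,130]+[q[0],q[1],0],np.round(np.reshape(o.fun,(-1,2)),1).tolist())
a,b=[atz(cs,A(p),130) for p in((411,432),(585,311))];print(a,b,(a+b)/2,np.linalg.norm(b-a),np.degrees(np.arctan2(*(b-a)[:2]))) 
a,b=[atz(cd,B(p),130) for p in((234,133),(178,241))];print(a,b,(a+b)/2,np.linalg.norm(b-a),np.degrees(np.arctan2(*(b-a)[:2]))) 
E
```

```text
box [5.18407719e+02 1.36016416e+02 5.72069374e-02] 3.2777160706222532 slot [578.30956643 139.44696    130.        ] [[-0.4, -0.1], [0.3, 0.2], [0.3, 0.3], [0.6, 0.2], [0.2, 0.9], [0.0, -0.4], [-0.2, 0.4], [0.6, -0.3], [0.7, -1.2], [0.0, -0.1], [-0.1, 0.4], [0.6, 0.0], [0.2, 1.2], [0.9, -1.2], [-0.1, 0.3]]
box [5.17672954e+02 1.36073470e+02 5.55518498e-02] 3.182886540526963 slot [577.58039752 139.40486675 130.        ] [[-0.5, -0.4], [0.3, 0.1], [0.1, 0.2], [0.3, -0.1], [-0.0, 0.7], [-0.1, -0.5], [-0.4, 0.2], [0.5, -0.4]]
box [5.19394554e+02 1.36144257e+02 6.16516730e-02] 3.5323806631648904 slot [579.28056258 139.84101415 130.        ] [[0.1, -1.1], [-0.4, -0.2], [-0.3, 0.5], [0.4, -0.1], [0.1, 1.1], [0.5, -1.2], [-0.4, 0.3]]
[581.07902271  82.74528754 130.        ] [574.72337931 195.26211481 130.        ] [577.90120101 139.00370118 130.        ] 112.69618725770844 -3.2329829563493933
[582.02269456  88.30173092 130.        ] [575.12411915 196.03788285 130.        ] [578.57340686 142.16980688 130.        ] 107.95679124482 -3.6637690439325468
```

>>> arm_command(
  rows=[
    {"dx": 0,"dy": -0.012,"dz": 0.022,"wx": 1,"wy": 0,"wz": 0,"gripper": 1},
    {"dx": 0,"dy": -0.034,"dz": 0.06,"wx": 2,"wy": 0,"wz": 0,"gripper": 1},
    {"dx": 0,"dy": -0.058,"dz": 0.103,"wx": 3,"wy": 0,"wz": 0,"gripper": 1},
    {"dx": 0,"dy": -0.082,"dz": 0.146,"wx": 4,"wy": 0,"wz": 0,"gripper": 1},
    {"dx": 0,"dy": -0.106,"dz": 0.189,"wx": 5,"wy": 0,"wz": 0,"gripper": 1},
    {"dx": 0,"dy": -0.13,"dz": 0.232,"wx": 6,"wy": 0,"wz": 0,"gripper": 1},
    {"dx": 0,"dy": -0.15,"dz": 0.269,"wx": 6.9,"wy": 0,"wz": 0,"gripper": 1},
    {"dx": 0,"dy": -0.165,"dz": 0.296,"wx": 6.9,"wy": 0,"wz": 0,"gripper": 1},
  ],
)

```text
clock: 5.3
position: [559.5, 143.3, 277.9]
ee_rot: [-0.513, 0.487, 0.515, 0.484]
contact_force: [0.2, -0.0, -0.4]
gripper_width: 18.1
```

```bash
python3 - <<'E'
from h import *
s=arm.read_state();M=R.from_quat(s["ee_rot"]).as_matrix();print(s["position"],s["contact_force"],M.round(4))
print("delta tool mm",M.T@(np.array([575.5,187.2,253.6])-s["position"]), "tilt/yaw fix rotvec deg",np.degrees(R.from_matrix(M.T@R.from_euler("z",3.25,degrees=True).as_matrix()@np.array([[0,-1,0],[0,0,1],[-1,0,0]])).as_rotvec()))
E
```

```text
[559.49423158 143.30404121 277.86591895] [ 0.18135611 -0.02676309 -0.39816805] [[-5.600e-03 -9.984e-01 -5.710e-02]
 [-1.100e-03 -5.710e-02  9.984e-01]
 [-1.000e+00  5.700e-03 -8.000e-04]]
delta tool mm [ 24.12845511 -18.62269027  42.92886796] tilt/yaw fix rotvec deg [ 0.02289977 -0.04340823 -0.32421873]
```

>>> arm_command(
  rows=[
    {"dx": 0,"dy": -0.008,"dz": 0.02,"wx": 0,"wy": 0,"wz": 0,"gripper": 1},
    {"dx": 0.006,"dy": -0.014,"dz": 0.034,"wx": 0,"wy": 0,"wz": 0,"gripper": 1},
    {"dx": 0.014,"dy": -0.0186,"dz": 0.043,"wx": 0,"wy": 0,"wz": 0,"gripper": 1},
    {"dx": 0.02,"dy": -0.0186,"dz": 0.043,"wx": 0,"wy": 0,"wz": 0,"gripper": 1},
    {"dx": 0.024,"dy": -0.0186,"dz": 0.043,"wx": 0,"wy": 0,"wz": 0,"gripper": 1},
    {"dx": 0.024,"dy": -0.0186,"dz": 0.043,"wx": 0,"wy": 0,"wz": 0,"gripper": 1},
    {"dx": 0.024,"dy": -0.0186,"dz": 0.043,"wx": 0,"wy": 0,"wz": 0,"gripper": 1},
    {"dx": 0.024,"dy": -0.0186,"dz": 0.043,"wx": 0,"wy": 0,"wz": 0,"gripper": 1},
  ],
)

```text
clock: 6.1
position: [575.6, 186.7, 254.5]
ee_rot: [-0.513, 0.487, 0.515, 0.484]
contact_force: [0.7, 0.3, -1.0]
gripper_width: 18.1
```

```bash
cat > look.py <<'E'
from h import *
import pickle,sys
n=sys.argv[1]
s=arm.read_state();d=get_image("wrist");d2=get_image("scene");d3=get_image("side");s2=arm.read_state()
M=R.from_quat(s2["ee_rot"]).as_matrix()
print(s2["clock"],s["position"],s2["position"],s2["contact_force"],M.round(4).tolist())
pickle.dump((s,d,d2,d3),open(f"{n}.pkl","wb"))
crop(d["img"],240,60,400,260,3.8 if 0 else 3,f"{n}_w.png");crop(d2["img"],340,100,440,230,4,f"{n}_sc.png");crop(d3["img"],250,110,360,270,4,f"{n}_si.png")
im=[cv2.imread(f"pics/{n}_{k}.png") for k in("w","sc","si")];h=600
im=[cv2.resize(i,(260,int(i.shape[0]*260/i.shape[1]))) for i in im]
h=max(i.shape[0] for i in im)
cv2.imwrite(f"pics/{n}.png",np.hstack([cv2.copyMakeBorder(i,0,h-i.shape[0],0,0,cv2.BORDER_CONSTANT) for i in im]))
E
python3 look.py a1
```

```text
6.25 [575.62817859 186.70545003 254.49410114] [575.5680237  187.07141621 254.21888333] [ 0.58646938  0.55281126 -0.74064365] [[-0.0049, -0.9984, -0.0568], [-0.0006, -0.0568, 0.9984], [-1.0, 0.0049, -0.0004]]
```

View pics/a1_w.png

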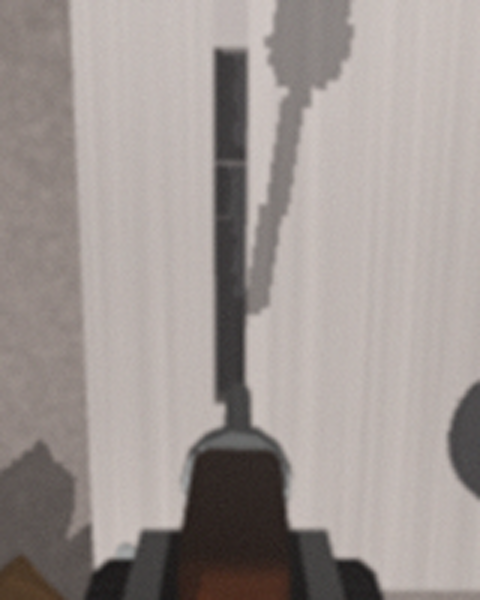

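View pics/a1_sc.png

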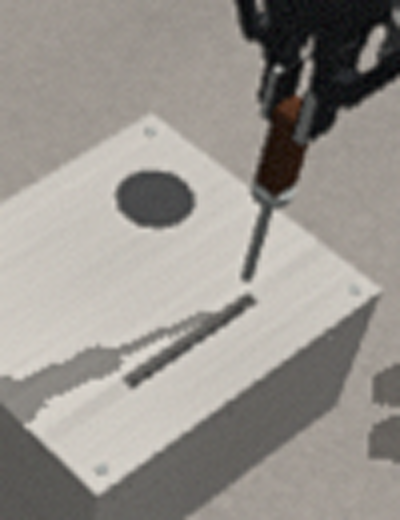

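View pics/a1_si.png

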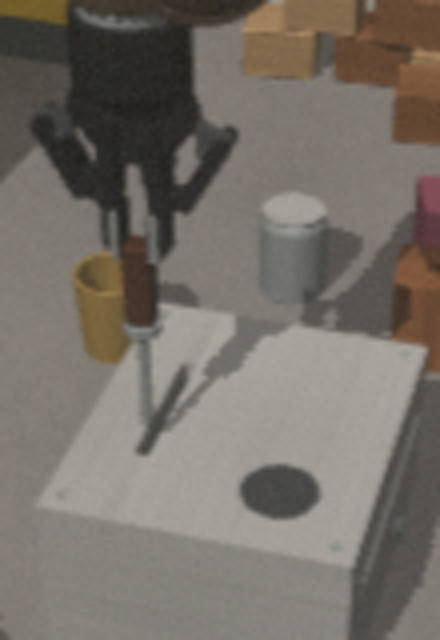

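```bash
python3 - <<'E'
from h import *
import pickle
s,d,d2,d3=pickle.load(open("a1.pkl","rb"))
C=[cams(d,s),cams(d2),cams(d3)]
tip=[np.array((237,384))/3+[239.7,59.7],np.array((246,281))/4+[339.6,99.6],np.array((146,424))/4+[249.6,109.6]]
for idx in ([0,1,2],[1,2],[0,1],[0,2]):
    o=least_squares(lambda p:np.concatenate([(proj(C[i],p)[0]-tip[i]) for i in idx]),[575,187,150]);print(idx,o.x,o.fun.round(1))
# slot in each
for row in (60,340): 
    px=np.array((231,row) if row<100 else (230,row))/3+[239.7,59.7];print("wrist slot pt",atz(C[0],px,130))
print("wrist slot ends",atz(C[0],np.array((231,47))/3+[239.7,59.7],130),atz(C[0],np.array((216,401))/3+[239.7,59.7],130))
for row in (162,216): print("feature z100",atz(C[0],np.array((231,row))/3+[239.7,59.7],100),atz(C[0],np.array((231,row))/3+[239.7,59.7],107))
E
python3 - <<'E'
import cv2,pickle,numpy as np
s,d,_,_=pickle.load(open("a1.pkl","rb"))
im=d["img"][70:200,295:340,::-1].astype(float)
im=np.clip((im-20)*3,0,255).astype("uint8")
cv2.imwrite("pics/slot.png",cv2.resize(im,None,fx=4.5,fy=4.5,interpolation=cv2.INTER_CUBIC))
E
```

```text
[0, 1, 2] [574.61605468 185.31277329 150.04882988] [ 0.   0.4 -0.3  1.   0.5 -0.6]
[1, 2] [573.72907265 188.17426861 150.54917812] [ 0.3  0.2  0.4 -0.1]
[0, 1] [574.84785934 183.69097816 155.25656203] [-0.1  0.1 -0.3 -0. ]
[0, 2] [574.75545602 185.45029635 147.94969051] [-0.2  0.   0.4  0. ]
wrist slot pt [582.1822352   84.68328272 130.        ]
wrist slot pt [577.50959893 174.35733832 130.        ]
wrist slot ends [582.39543543  80.87270321 130.        ] [581.20695189 196.30245854 130.        ]
feature z100 [580.39759112 115.53925115 100.        ] [580.41028923 115.5552902  107.        ]
feature z100 [579.34275946 134.39251372 100.        ] [579.37773591 134.01036658 107.        ]
```

View pics/slot.png

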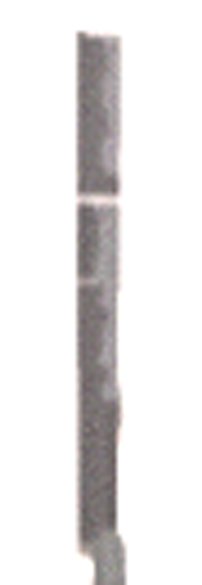

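>>> arm_command(
  rows=[
    {"dx": 0,"dy": -0.0021,"dz": 0,"wx": 0,"wy": 0,"wz": 0,"gripper": 1},
    {"dx": 0.005,"dy": -0.0021,"dz": 0,"wx": 0,"wy": 0,"wz": 0,"gripper": 1},
    {"dx": 0.01,"dy": -0.0021,"dz": 0,"wx": 0,"wy": 0,"wz": 0,"gripper": 1},
    {"dx": 0.014,"dy": -0.0021,"dz": 0,"wx": 0,"wy": 0,"wz": 0,"gripper": 1},
    {"dx": 0.016,"dy": -0.0021,"dz": 0,"wx": 0,"wy": 0,"wz": 0,"gripper": 1},
    {"dx": 0.016,"dy": -0.0021,"dz": 0,"wx": 0,"wy": 0,"wz": 0,"gripper": 1},
    {"dx": 0.016,"dy": -0.0021,"dz": 0,"wx": 0,"wy": 0,"wz": 0,"gripper": 1},
    {"dx": 0.016,"dy": -0.0021,"dz": 0,"wx": 0,"wy": 0,"wz": 0,"gripper": 1},
  ],
)

```text
clock: 7.05
position: [577.7, 187.3, 238.5]
ee_rot: [-0.513, 0.487, 0.515, 0.484]
contact_force: [-0.8, 0.4, -0.4]
gripper_width: 17.9
```

```bash
python3 look.py a2
```

```text
7.2 [577.73698313 187.27323716 238.47004542] [577.68300464 187.21991015 238.43354966] [-0.62951565 -0.0058335  -0.6100654 ] [[-0.0045, -0.9984, -0.0568], [-0.0004, -0.0568, 0.9984], [-1.0, 0.0045, -0.0002]]
```

View pics/a2_w.png

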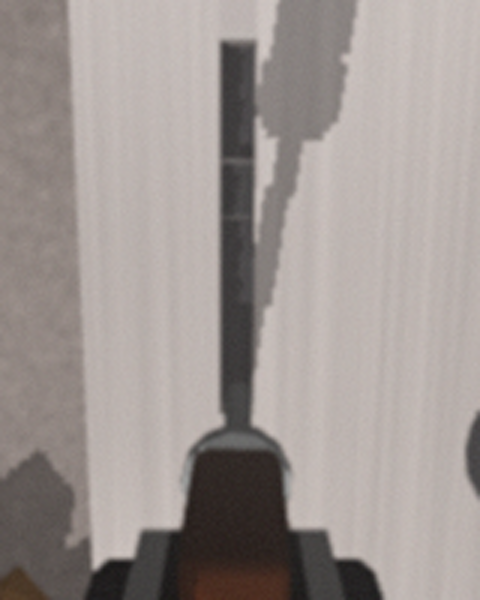

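View pics/a2_sc.png

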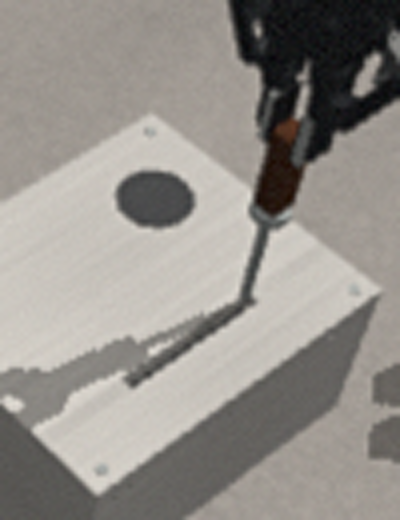

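View pics/a2_si.png

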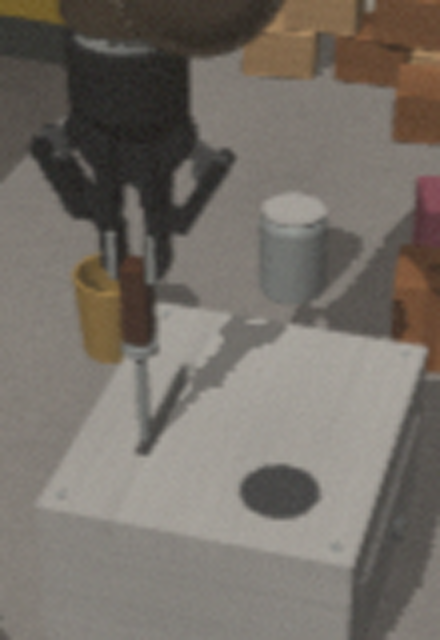

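>>> arm_command(
  rows=[
    {"dx": 0.003,"dy": 0,"dz": -0.001,"wx": 0,"wy": 0,"wz": 0,"gripper": 1},
    {"dx": 0.006,"dy": 0,"dz": -0.001,"wx": 0,"wy": 0,"wz": 0,"gripper": 1},
    {"dx": 0.01,"dy": 0,"dz": -0.001,"wx": 0,"wy": 0,"wz": 0,"gripper": 1},
    {"dx": 0.014,"dy": 0,"dz": -0.001,"wx": 0,"wy": 0,"wz": 0,"gripper": 1},
    {"dx": 0.018,"dy": 0,"dz": -0.001,"wx": 0,"wy": 0,"wz": 0,"gripper": 1},
    {"dx": 0.022,"dy": 0,"dz": -0.001,"wx": 0,"wy": 0,"wz": 0,"gripper": 1},
    {"dx": 0.024,"dy": 0,"dz": -0.001,"wx": 0,"wy": 0,"wz": 0,"gripper": 1},
    {"dx": 0.024,"dy": 0,"dz": -0.001,"wx": 0,"wy": 0,"wz": 0,"gripper": 1},
  ],
)

```text
clock: 8.0
position: [577.4, 186.1, 213.9]
ee_rot: [-0.513, 0.487, 0.515, 0.484]
contact_force: [0.8, -1.1, -2.3]
gripper_width: 18.1
```

>>> arm_command(
  rows=[
    {"dx": 0.002,"dy": 0,"dz": 0,"wx": 0,"wy": 0,"wz": 0,"gripper": 1},
    {"dx": 0.004,"dy": 0,"dz": 0,"wx": 0,"wy": 0,"wz": 0,"gripper": 1},
    {"dx": 0.005,"dy": 0,"dz": 0,"wx": 0,"wy": 0,"wz": 0,"gripper": 1},
    {"dx": 0.006,"dy": 0,"dz": 0,"wx": 0,"wy": 0,"wz": 0,"gripper": 1},
    {"dx": 0.006,"dy": 0,"dz": 0,"wx": 0,"wy": 0,"wz": 0,"gripper": 1},
    {"dx": 0.0065,"dy": 0,"dz": 0,"wx": 0,"wy": 0,"wz": 0,"gripper": 1},
    {"dx": 0.007,"dy": 0,"dz": 0,"wx": 0,"wy": 0,"wz": 0,"gripper": 1},
    {"dx": 0.007,"dy": 0,"dz": 0,"wx": 0,"wy": 0,"wz": 0,"gripper": 1},
  ],
)

```text
clock: 8.8
position: [577.4, 186.1, 206.9]
ee_rot: [-0.513, 0.487, 0.515, 0.484]
contact_force: [0.3, -0.1, -0.7]
gripper_width: 18.3
```

```bash
python3 look.py a3
```

```text
8.95 [577.40385798 186.11178681 206.92202764] [577.43552938 186.16157894 207.013507  ] [-0.66864267  0.02454506 -1.28793154] [[-0.0051, -0.9984, -0.0568], [-0.0007, -0.0568, 0.9984], [-1.0, 0.0051, -0.0005]]
```

View pics/a3.png

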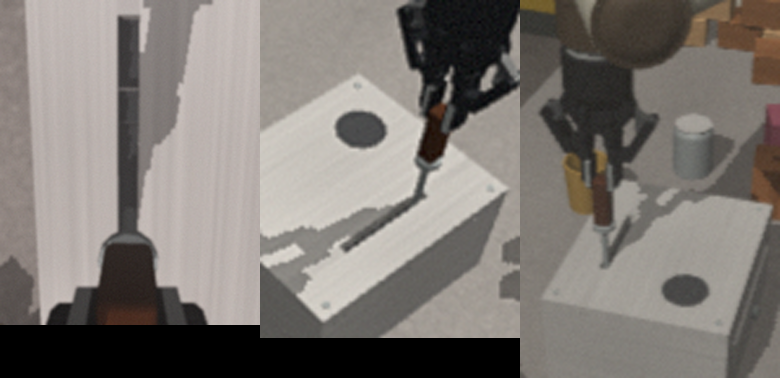

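>>> arm_command(
  rows=[
    {"dx": 0.0005,"dy": 0,"dz": 0,"wx": 0,"wy": 0,"wz": 0,"gripper": 1},
    {"dx": 0.001,"dy": 0,"dz": 0,"wx": 0,"wy": 0,"wz": 0,"gripper": 1},
    {"dx": 0.0015,"dy": 0,"dz": 0,"wx": 0,"wy": 0,"wz": 0,"gripper": 1},
    {"dx": 0.0015,"dy": 0,"dz": 0,"wx": 0,"wy": 0,"wz": 0,"gripper": 1},
    {"dx": 0.0015,"dy": 0,"dz": 0,"wx": 0,"wy": 0,"wz": 0,"gripper": 1},
    {"dx": 0.0015,"dy": 0,"dz": 0,"wx": 0,"wy": 0,"wz": 0,"gripper": 1},
    {"dx": 0.0015,"dy": 0,"dz": 0,"wx": 0,"wy": 0,"wz": 0,"gripper": 1},
    {"dx": 0.0015,"dy": 0,"dz": 0,"wx": 0,"wy": 0,"wz": 0,"gripper": 1},
  ],
)

```text
clock: 9.75
position: [577.4, 186.1, 205.5]
ee_rot: [-0.513, 0.487, 0.515, 0.484]
contact_force: [-0.1, 0.2, -1.7]
gripper_width: 18.2
```

>>> arm_command(
  rows=[
    {"dx": 0.0003,"dy": 0,"dz": 0,"wx": 0,"wy": 0,"wz": 0,"gripper": 1},
    {"dx": 0.0006,"dy": 0,"dz": 0,"wx": 0,"wy": 0,"wz": 0,"gripper": 1},
    {"dx": 0.001,"dy": 0,"dz": 0,"wx": 0,"wy": 0,"wz": 0,"gripper": 1},
    {"dx": 0.001,"dy": 0,"dz": 0,"wx": 0,"wy": 0,"wz": 0,"gripper": 1},
    {"dx": 0.001,"dy": 0,"dz": 0,"wx": 0,"wy": 0,"wz": 0,"gripper": 1},
    {"dx": 0.001,"dy": 0,"dz": 0,"wx": 0,"wy": 0,"wz": 0,"gripper": 1},
    {"dx": 0.001,"dy": 0,"dz": 0,"wx": 0,"wy": 0,"wz": 0,"gripper": 1},
    {"dx": 0.001,"dy": 0,"dz": 0,"wx": 0,"wy": 0,"wz": 0,"gripper": 1},
  ],
)

```text
clock: 10.55
position: [577.4, 186.1, 204.6]
ee_rot: [-0.513, 0.487, 0.515, 0.484]
contact_force: [0.6, 0.5, -1.4]
gripper_width: 18.3
```

>>> arm_command(
  rows=[
    {"dx": 0.0003,"dy": 0,"dz": 0,"wx": 0,"wy": 0,"wz": 0,"gripper": 1},
    {"dx": 0.0006,"dy": 0,"dz": 0,"wx": 0,"wy": 0,"wz": 0,"gripper": 1},
    {"dx": 0.001,"dy": 0,"dz": 0,"wx": 0,"wy": 0,"wz": 0,"gripper": 1},
    {"dx": 0.001,"dy": 0,"dz": 0,"wx": 0,"wy": 0,"wz": 0,"gripper": 1},
    {"dx": 0.001,"dy": 0,"dz": 0,"wx": 0,"wy": 0,"wz": 0,"gripper": 1},
    {"dx": 0.001,"dy": 0,"dz": 0,"wx": 0,"wy": 0,"wz": 0,"gripper": 1},
    {"dx": 0.001,"dy": 0,"dz": 0,"wx": 0,"wy": 0,"wz": 0,"gripper": 1},
    {"dx": 0.001,"dy": 0,"dz": 0,"wx": 0,"wy": 0,"wz": 0,"gripper": 1},
  ],
)

```text
clock: 11.35
position: [577.4, 186.2, 203.6]
ee_rot: [-0.513, 0.487, 0.515, 0.484]
contact_force: [0.5, -0.8, -2.0]
gripper_width: 18.1
```

>>> arm_command(
  rows=[
    {"dx": 0.0003,"dy": 0,"dz": 0,"wx": 0,"wy": 0,"wz": 0,"gripper": 1},
    {"dx": 0.0006,"dy": 0,"dz": 0,"wx": 0,"wy": 0,"wz": 0,"gripper": 1},
    {"dx": 0.001,"dy": 0,"dz": 0,"wx": 0,"wy": 0,"wz": 0,"gripper": 1},
    {"dx": 0.001,"dy": 0,"dz": 0,"wx": 0,"wy": 0,"wz": 0,"gripper": 1},
    {"dx": 0.001,"dy": 0,"dz": 0,"wx": 0,"wy": 0,"wz": 0,"gripper": 1},
    {"dx": 0.001,"dy": 0,"dz": 0,"wx": 0,"wy": 0,"wz": 0,"gripper": 1},
    {"dx": 0.001,"dy": 0,"dz": 0,"wx": 0,"wy": 0,"wz": 0,"gripper": 1},
    {"dx": 0.001,"dy": 0,"dz": 0,"wx": 0,"wy": 0,"wz": 0,"gripper": 1},
  ],
)

```text
clock: 12.15
position: [577.4, 186.2, 202.5]
ee_rot: [-0.513, 0.487, 0.515, 0.484]
contact_force: [-0.5, 0.5, -1.4]
gripper_width: 18.2
```

>>> arm_command(
  rows=[
    {"dx": 0.0003,"dy": 0,"dz": 0,"wx": 0,"wy": 0,"wz": 0,"gripper": 1},
    {"dx": 0.0006,"dy": 0,"dz": 0,"wx": 0,"wy": 0,"wz": 0,"gripper": 1},
    {"dx": 0.001,"dy": 0,"dz": 0,"wx": 0,"wy": 0,"wz": 0,"gripper": 1},
    {"dx": 0.001,"dy": 0,"dz": 0,"wx": 0,"wy": 0,"wz": 0,"gripper": 1},
    {"dx": 0.001,"dy": 0,"dz": 0,"wx": 0,"wy": 0,"wz": 0,"gripper": 1},
    {"dx": 0.001,"dy": 0,"dz": 0,"wx": 0,"wy": 0,"wz": 0,"gripper": 1},
    {"dx": 0.001,"dy": 0,"dz": 0,"wx": 0,"wy": 0,"wz": 0,"gripper": 1},
    {"dx": 0.001,"dy": 0,"dz": 0,"wx": 0,"wy": 0,"wz": 0,"gripper": 1},
  ],
)

```text
clock: 12.95
position: [577.6, 186.2, 201.9]
ee_rot: [-0.513, 0.487, 0.515, 0.484]
contact_force: [0.6, 0.3, 1.5]
gripper_width: 18.8
```

>>> arm_command(
  rows=[
    {"dx": 0.0003,"dy": 0,"dz": 0,"wx": 0,"wy": 0,"wz": 0,"gripper": 1},
    {"dx": 0.0006,"dy": 0,"dz": 0,"wx": 0,"wy": 0,"wz": 0,"gripper": 1},
    {"dx": 0.001,"dy": 0,"dz": 0,"wx": 0,"wy": 0,"wz": 0,"gripper": 1},
    {"dx": 0.001,"dy": 0,"dz": 0,"wx": 0,"wy": 0,"wz": 0,"gripper": 1},
    {"dx": 0.001,"dy": 0,"dz": 0,"wx": 0,"wy": 0,"wz": 0,"gripper": 1},
    {"dx": 0.001,"dy": 0,"dz": 0,"wx": 0,"wy": 0,"wz": 0,"gripper": 1},
    {"dx": 0.001,"dy": 0,"dz": 0,"wx": 0,"wy": 0,"wz": 0,"gripper": 1},
    {"dx": 0.001,"dy": 0,"dz": 0,"wx": 0,"wy": 0,"wz": 0,"gripper": 1},
  ],
)

```text
clock: 13.75
position: [577.9, 186.2, 201.6]
ee_rot: [-0.513, 0.486, 0.515, 0.485]
contact_force: [-1.7, 0.2, 6.0]
gripper_width: 18.6
```

>>> arm_command(
  rows=[
    {"dx": -0.007,"dy": 0.0004,"dz": 0,"wx": 0,"wy": 0,"wz": 0,"gripper": 1},
    {"dx": -0.012,"dy": 0.0004,"dz": 0,"wx": 0,"wy": 0,"wz": 0,"gripper": 1},
    {"dx": -0.012,"dy": 0.0004,"dz": -0.015,"wx": 0,"wy": 0,"wz": 0,"gripper": 1},
    {"dx": -0.012,"dy": 0.0004,"dz": -0.03,"wx": 0,"wy": 0,"wz": 0,"gripper": 1},
    {"dx": -0.012,"dy": 0.0004,"dz": -0.045,"wx": 0,"wy": 0,"wz": 0,"gripper": 1},
    {"dx": -0.012,"dy": 0.0004,"dz": -0.056,"wx": 0,"wy": 0,"wz": 0,"gripper": 1},
    {"dx": -0.012,"dy": 0.0004,"dz": -0.0615,"wx": 0,"wy": 0,"wz": 0,"gripper": 1},
    {"dx": -0.012,"dy": 0.0004,"dz": -0.0615,"wx": 0,"wy": 0,"wz": 0,"gripper": 1},
  ],
)

```text
clock: 14.55
position: [581.1, 123.7, 213.6]
ee_rot: [-0.513, 0.487, 0.514, 0.485]
contact_force: [1.4, 0.2, -1.5]
gripper_width: 18.0
```

>>> arm_command(
  rows=[
    {"dx": 0.001,"dy": 0,"dz": 0,"wx": 0,"wy": 0,"wz": 0,"gripper": 1},
    {"dx": 0.002,"dy": 0,"dz": 0,"wx": 0,"wy": 0,"wz": 0,"gripper": 1},
    {"dx": 0.003,"dy": 0,"dz": 0,"wx": 0,"wy": 0,"wz": 0,"gripper": 1},
    {"dx": 0.004,"dy": 0,"dz": 0,"wx": 0,"wy": 0,"wz": 0,"gripper": 1},
    {"dx": 0.005,"dy": 0,"dz": 0,"wx": 0,"wy": 0,"wz": 0,"gripper": 1},
    {"dx": 0.006,"dy": 0,"dz": 0,"wx": 0,"wy": 0,"wz": 0,"gripper": 1},
    {"dx": 0.007,"dy": 0,"dz": 0,"wx": 0,"wy": 0,"wz": 0,"gripper": 1},
    {"dx": 0.007,"dy": 0,"dz": 0,"wx": 0,"wy": 0,"wz": 0,"gripper": 1},
  ],
)

```text
clock: 15.35
position: [581.5, 123.9, 207.6]
ee_rot: [-0.513, 0.486, 0.514, 0.485]
contact_force: [-1.0, -0.1, 4.1]
gripper_width: 18.1
```

>>> arm_command(
  rows=[
    {"dx": -0.003,"dy": 0.0002,"dz": 0,"wx": 0,"wy": 0,"wz": 0,"gripper": 1},
    {"dx": -0.003,"dy": 0.0002,"dz": 0.002,"wx": 0,"wy": 0,"wz": 0,"gripper": 1},
    {"dx": -0.001,"dy": 0.0002,"dz": 0.002,"wx": 0,"wy": 0,"wz": 0,"gripper": 1},
    {"dx": 0.001,"dy": 0.0002,"dz": 0.002,"wx": 0,"wy": 0,"wz": 0,"gripper": 1},
    {"dx": 0.002,"dy": 0.0002,"dz": 0.002,"wx": 0,"wy": 0,"wz": 0,"gripper": 1},
    {"dx": 0.003,"dy": 0.0002,"dz": 0.002,"wx": 0,"wy": 0,"wz": 0,"gripper": 1},
    {"dx": 0.004,"dy": 0.0002,"dz": 0.002,"wx": 0,"wy": 0,"wz": 0,"gripper": 1},
    {"dx": 0.004,"dy": 0.0002,"dz": 0.002,"wx": 0,"wy": 0,"wz": 0,"gripper": 1},
  ],
)

```text
clock: 16.15
position: [581.7, 125.9, 204.5]
ee_rot: [-0.514, 0.486, 0.514, 0.486]
contact_force: [-0.4, 0.1, 5.2]
gripper_width: 18.2
```

>>> arm_command(
  rows=[
    {"dx": 0.001,"dy": 0,"dz": 0,"wx": 0,"wy": 0,"wz": 0,"gripper": 1},
    {"dx": 0.0015,"dy": 0,"dz": 0,"wx": 0,"wy": 0,"wz": 0,"gripper": 1},
    {"dx": 0.002,"dy": 0,"dz": 0,"wx": 0,"wy": 0,"wz": 0,"gripper": 1},
    {"dx": 0.0025,"dy": 0,"dz": 0,"wx": 0,"wy": 0,"wz": 0,"gripper": 1},
    {"dx": 0.003,"dy": 0,"dz": 0,"wx": 0,"wy": 0,"wz": 0,"gripper": 1},
    {"dx": 0.0035,"dy": 0,"dz": 0,"wx": 0,"wy": 0,"wz": 0,"gripper": 1},
    {"dx": 0.004,"dy": 0,"dz": 0,"wx": 0,"wy": 0,"wz": 0,"gripper": 1},
    {"dx": 0.004,"dy": 0,"dz": 0,"wx": 0,"wy": 0,"wz": 0,"gripper": 1},
  ],
)

```text
clock: 16.95
position: [582.0, 125.9, 201.8]
ee_rot: [0.514, -0.485, -0.514, -0.486]
contact_force: [-1.3, 0.2, 6.9]
gripper_width: 18.2
```

>>> arm_command(
  rows=[
    {"dx": 0.0015,"dy": 0,"dz": 0,"wx": 0,"wy": 0,"wz": 0,"gripper": 1},
    {"dx": 0.002,"dy": 0,"dz": 0,"wx": 0,"wy": 0,"wz": 0,"gripper": 1},
    {"dx": 0.0025,"dy": 0,"dz": 0,"wx": 0,"wy": 0,"wz": 0,"gripper": 1},
    {"dx": 0.003,"dy": 0,"dz": 0,"wx": 0,"wy": 0,"wz": 0,"gripper": 1},
    {"dx": 0.003,"dy": 0,"dz": 0,"wx": 0,"wy": 0,"wz": 0,"gripper": 1},
    {"dx": 0.003,"dy": 0,"dz": 0,"wx": 0,"wy": 0,"wz": 0,"gripper": 1},
    {"dx": 0.003,"dy": 0,"dz": 0,"wx": 0,"wy": 0,"wz": 0,"gripper": 1},
    {"dx": 0.003,"dy": 0,"dz": 0,"wx": 0,"wy": 0,"wz": 0,"gripper": 1},
  ],
)

```text
clock: 17.75
position: [582.2, 125.8, 200.1]
ee_rot: [0.515, -0.485, -0.513, -0.486]
contact_force: [-2.8, -0.0, 7.8]
gripper_width: 18.3
```

```bash
python3 look.py a4
```

```text
17.9 [582.20177564 125.80545251 200.13071863] [582.19828524 125.80562877 200.15722114] [-1.77717649  0.51263166  7.39452106] [[0.0027, -0.9984, -0.0567], [0.0003, -0.0567, 0.9984], [-1.0, -0.0027, 0.0002]]
```

View pics/a4.png

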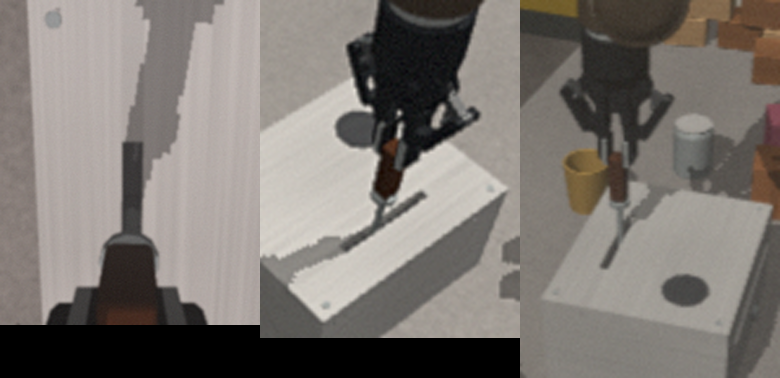

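>>> arm_command(
  rows=[
    {"dx": 0.0015,"dy": 0,"dz": 0,"wx": 0,"wy": 0,"wz": 0,"gripper": 1},
    {"dx": 0.002,"dy": 0,"dz": 0,"wx": 0,"wy": 0,"wz": 0,"gripper": 1},
    {"dx": 0.0025,"dy": 0,"dz": 0,"wx": 0,"wy": 0,"wz": 0,"gripper": 1},
    {"dx": 0.003,"dy": 0,"dz": 0,"wx": 0,"wy": 0,"wz": 0,"gripper": 1},
    {"dx": 0.003,"dy": 0,"dz": 0,"wx": 0,"wy": 0,"wz": 0,"gripper": 1},
    {"dx": 0.003,"dy": 0,"dz": 0,"wx": 0,"wy": 0,"wz": 0,"gripper": 1},
    {"dx": 0.003,"dy": 0,"dz": 0,"wx": 0,"wy": 0,"wz": 0,"gripper": 1},
    {"dx": 0.003,"dy": 0,"dz": 0,"wx": 0,"wy": 0,"wz": 0,"gripper": 1},
  ],
)

```text
clock: 18.7
position: [582.3, 125.7, 198.7]
ee_rot: [0.515, -0.485, -0.513, -0.487]
contact_force: [-2.3, -0.8, 7.5]
gripper_width: 18.2
```

>>> arm_command(
  rows=[
    {"dx": 0.0015,"dy": 0,"dz": 0,"wx": 0,"wy": 0,"wz": 0,"gripper": 1},
    {"dx": 0.002,"dy": 0,"dz": 0,"wx": 0,"wy": 0,"wz": 0,"gripper": 1},
    {"dx": 0.0025,"dy": 0,"dz": 0,"wx": 0,"wy": 0,"wz": 0,"gripper": 1},
    {"dx": 0.003,"dy": 0,"dz": 0,"wx": 0,"wy": 0,"wz": 0,"gripper": 1},
    {"dx": 0.003,"dy": 0,"dz": 0,"wx": 0,"wy": 0,"wz": 0,"gripper": 1},
    {"dx": 0.003,"dy": 0,"dz": 0,"wx": 0,"wy": 0,"wz": 0,"gripper": 1},
    {"dx": 0.003,"dy": 0,"dz": 0,"wx": 0,"wy": 0,"wz": 0,"gripper": 1},
    {"dx": 0.003,"dy": 0,"dz": 0,"wx": 0,"wy": 0,"wz": 0,"gripper": 1},
  ],
)

```text
clock: 19.5
position: [582.4, 125.7, 197.2]
ee_rot: [0.515, -0.484, -0.513, -0.487]
contact_force: [-2.1, 0.4, 8.0]
gripper_width: 18.2
```

```bash
python3 look.py a5
```

```text
19.65 [582.35168063 125.6623501  197.17811297] [582.34977821 125.6332025  197.20384609] [-1.86260829 -0.01040937  7.90850194] [[0.0048, -0.9983, -0.0574], [0.0003, -0.0574, 0.9984], [-1.0, -0.0048, -0.0]]
```

View pics/a5.png

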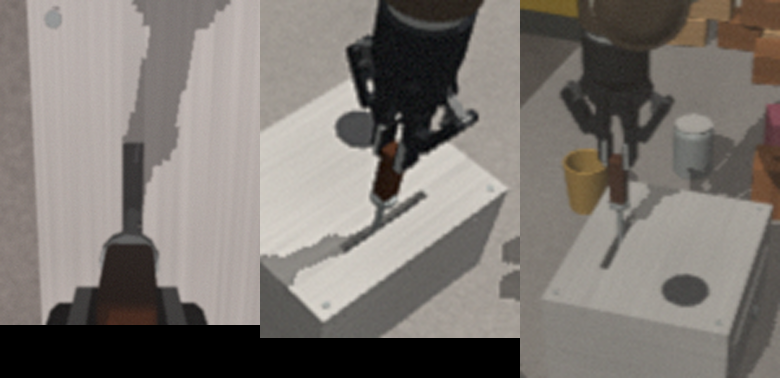

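>>> arm_command(
  rows=[
    {"dx": 0.0015,"dy": 0,"dz": 0,"wx": 0,"wy": 0,"wz": 0,"gripper": 1},
    {"dx": 0.002,"dy": 0,"dz": 0,"wx": 0,"wy": 0,"wz": 0,"gripper": 1},
    {"dx": 0.0025,"dy": 0,"dz": 0,"wx": 0,"wy": 0,"wz": 0,"gripper": 1},
    {"dx": 0.003,"dy": 0,"dz": 0,"wx": 0,"wy": 0,"wz": 0,"gripper": 1},
    {"dx": 0.003,"dy": 0,"dz": 0,"wx": 0,"wy": 0,"wz": 0,"gripper": 1},
    {"dx": 0.003,"dy": 0,"dz": 0,"wx": 0,"wy": 0,"wz": 0,"gripper": 1},
    {"dx": 0.003,"dy": 0,"dz": 0,"wx": 0,"wy": 0,"wz": 0,"gripper": 1},
    {"dx": 0.003,"dy": 0,"dz": 0,"wx": 0,"wy": 0,"wz": 0,"gripper": 1},
  ],
)

```text
clock: 20.45
position: [582.3, 125.6, 195.4]
ee_rot: [0.516, -0.484, -0.513, -0.487]
contact_force: [-2.3, 0.4, 6.9]
gripper_width: 18.5
```

```bash
python3 look.py a6
```

```text
20.6 [582.32405378 125.59480119 195.36916425] [582.31401603 125.57943738 195.41040926] [-1.94661278  0.39640846  7.06440939] [[0.0054, -0.9983, -0.0577], [0.0002, -0.0577, 0.9983], [-1.0, -0.0054, -0.0001]]
```

View pics/a6.png

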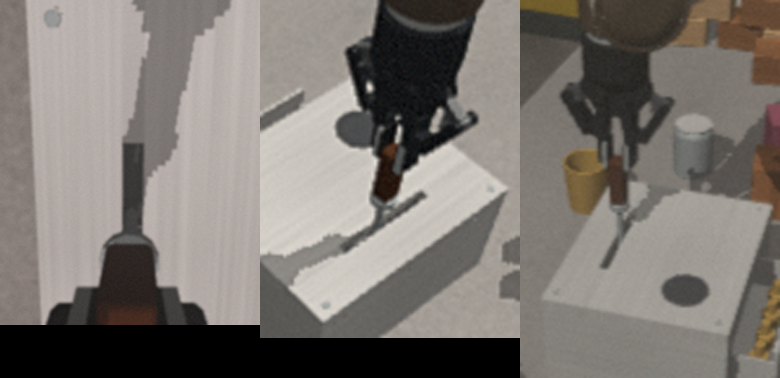

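>>> arm_command(
  rows=[
    {"dx": -0.005,"dy": 0,"dz": 0,"wx": 0,"wy": 0,"wz": 0,"gripper": 1},
    {"dx": -0.015,"dy": 0,"dz": 0,"wx": 0,"wy": 0,"wz": 0,"gripper": 1},
    {"dx": -0.03,"dy": 0,"dz": 0,"wx": 0,"wy": 0,"wz": 0,"gripper": 1},
    {"dx": -0.05,"dy": 0,"dz": 0,"wx": 0,"wy": 0,"wz": 0,"gripper": 1},
    {"dx": -0.07,"dy": 0,"dz": 0,"wx": 0,"wy": 0,"wz": 0,"gripper": 1},
    {"dx": -0.085,"dy": 0,"dz": 0,"wx": 0,"wy": 0,"wz": 0,"gripper": 1},
    {"dx": -0.095,"dy": 0,"dz": 0,"wx": 0,"wy": 0,"wz": 0,"gripper": 1},
    {"dx": -0.095,"dy": 0,"dz": 0,"wx": 0,"wy": 0,"wz": 0,"gripper": 1},
  ],
)

```text
clock: 21.4
position: [582.2, 125.8, 291.2]
ee_rot: [0.516, -0.483, -0.513, -0.487]
contact_force: [0.0, -0.6, -1.1]
gripper_width: 17.8
```

```bash
python3 look.py a7; python3 - <<'E'
from h import *
s=arm.read_state();M=R.from_quat(s["ee_rot"]).as_matrix();print(s["position"],M.round(4))
T=np.array([[0,-1,0],[0,0,1],[-1,0,0]])
for yaw in (3.25,10.2): print(np.degrees(R.from_matrix(M.T@R.from_euler("z",yaw,degrees=True).as_matrix()@T).as_rotvec()))
print("delta",M.T@(np.array([449.5,-179.6,290])-s["position"]))
E
```

```text
21.55 [582.23164994 125.752571   291.18940215] [581.1723161  125.50741943 288.92140293] [ 1.08336168 -0.19501483 -1.82846701] [[0.0028, -0.9983, -0.0576], [-0.0003, -0.0576, 0.9983], [-1.0, -0.0028, -0.0004]]
[581.1723161  125.50741943 288.92140293] [[ 2.800e-03 -9.983e-01 -5.760e-02]
 [-3.000e-04 -5.760e-02  9.983e-01]
 [-1.000e+00 -2.800e-03 -4.000e-04]]
[ 0.05000656 -0.02523846  0.16114634]
[-6.89998875 -0.03498076  0.15941658]
delta [  -1.36647869  149.01378694 -297.02242951]
```

View pics/a7.png

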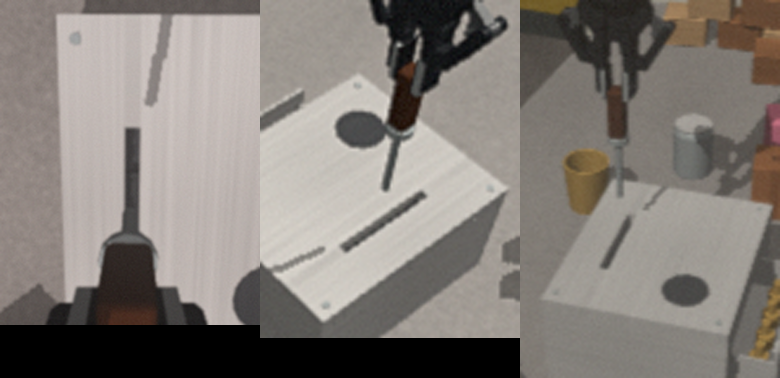

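>>> arm_command(
  rows=[
    {"dx": 0,"dy": 0.011,"dz": -0.022,"wx": -1,"wy": 0,"wz": 0.16,"gripper": 1},
    {"dx": 0,"dy": 0.033,"dz": -0.065,"wx": -2,"wy": 0,"wz": 0.16,"gripper": 1},
    {"dx": 0,"dy": 0.055,"dz": -0.109,"wx": -3,"wy": 0,"wz": 0.16,"gripper": 1},
    {"dx": 0,"dy": 0.077,"dz": -0.153,"wx": -4,"wy": 0,"wz": 0.16,"gripper": 1},
    {"dx": 0,"dy": 0.099,"dz": -0.197,"wx": -5,"wy": 0,"wz": 0.16,"gripper": 1},
    {"dx": 0,"dy": 0.12,"dz": -0.24,"wx": -6,"wy": 0,"wz": 0.16,"gripper": 1},
    {"dx": 0,"dy": 0.138,"dz": -0.275,"wx": -6.9,"wy": 0,"wz": 0.16,"gripper": 1},
    {"dx": 0,"dy": 0.149,"dz": -0.297,"wx": -6.9,"wy": 0,"wz": 0.16,"gripper": 1},
  ],
)

```text
clock: 22.35
position: [447.4, -181.6, 287.8]
ee_rot: [-0.542, 0.455, 0.542, 0.454]
contact_force: [0.5, -0.4, -2.0]
gripper_width: 18.5
```

```bash
cat > st.py <<'E'
from h import *
s=arm.read_state();M=R.from_quat(s["ee_rot"]).as_matrix();print(s["clock"],s["position"],s["contact_force"],M.round(4).tolist())
T=np.array([[0,-1,0],[0,0,1],[-1,0,0]])
print(np.degrees(R.from_matrix(M.T@R.from_euler("z",10.1,degrees=True).as_matrix()@T).as_rotvec()))
print("delta to z205",M.T@(np.array([449.6,-179.8,205])-s["position"]))
E
python3 st.py
```

```text
22.35 [ 447.44483647 -181.55096757  287.80957371] [ 0.46836748 -0.40946294 -2.0058226 ] [[-0.0018, -0.9845, -0.1752], [-0.0004, -0.1752, 0.9845], [-1.0, 0.0019, -0.0001]]
[-0.01035714 -0.00337138 -0.10618093]
delta to z205 [82.80485127 -2.58204196  1.35121458]
```

>>> arm_command(
  rows=[
    {"dx": 0.015,"dy": -0.0026,"dz": 0.0013,"wx": 0,"wy": 0,"wz": -0.1,"gripper": 1},
    {"dx": 0.035,"dy": -0.0026,"dz": 0.0013,"wx": 0,"wy": 0,"wz": -0.1,"gripper": 1},
    {"dx": 0.055,"dy": -0.0026,"dz": 0.0013,"wx": 0,"wy": 0,"wz": -0.1,"gripper": 1},
    {"dx": 0.07,"dy": -0.0026,"dz": 0.0013,"wx": 0,"wy": 0,"wz": -0.1,"gripper": 1},
    {"dx": 0.08,"dy": -0.0026,"dz": 0.0013,"wx": 0,"wy": 0,"wz": -0.1,"gripper": 1},
    {"dx": 0.083,"dy": -0.0026,"dz": 0.0013,"wx": 0,"wy": 0,"wz": -0.1,"gripper": 1},
    {"dx": 0.083,"dy": -0.0026,"dz": 0.0013,"wx": 0,"wy": 0,"wz": -0.1,"gripper": 1},
    {"dx": 0.083,"dy": -0.0026,"dz": 0.0013,"wx": 0,"wy": 0,"wz": -0.1,"gripper": 1},
  ],
)

```text
clock: 23.15
position: [450.2, -179.9, 205.5]
ee_rot: [0.543, -0.454, -0.542, -0.454]
contact_force: [-0.3, 0.0, -1.1]
gripper_width: 18.1
```

```bash
python3 - <<'E'
from h import *
d=get_image("wrist");d2=get_image("scene");d3=get_image("side")
crop(d["img"],250,80,390,280,3,"b1w.png");crop(d2["img"],220,140,300,260,5,"b1s.png");crop(d3["img"],320,110,400,220,5,"b1d.png")
a,b,c=[cv2.imread(f"pics/b1{k}.png") for k in "wsd"]
a,b,c=[cv2.resize(i,None,fx=580/i.shape[0],fy=580/i.shape[0]) for i in(a,b,c)]
o=np.hstack([a,b,c]);print(o.shape);cv2.imwrite("pics/b1.png",o[:,:]) if o.shape[1]<=800 else cv2.imwrite("pics/b1.png",cv2.resize(o,None,fx=800/o.shape[1],fy=800/o.shape[1]))
E
python3 st.py
```

```text
(580, 1215, 3)
23.3 [ 450.10046689 -179.84994477  205.50130427] [ 0.5044101  -0.23573489 -0.82509852] [[0.0014, -0.9845, -0.1754], [-0.0003, -0.1754, 0.9845], [-1.0, -0.0013, -0.0005]]
[ 0.00050052 -0.02872472  0.07680959]
delta to z205 [0.50058632 0.48462295 0.1371914 ]
```

View pics/b1w.png

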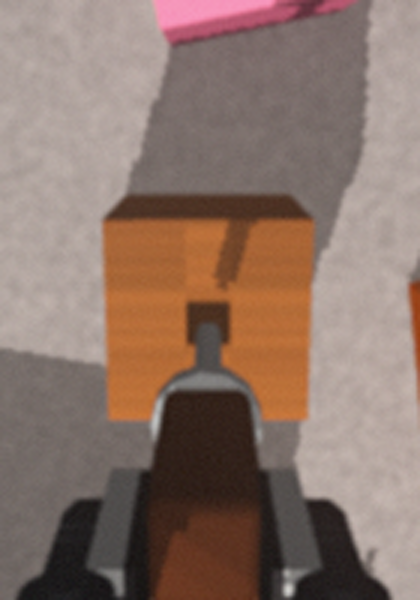

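View pics/b1.png

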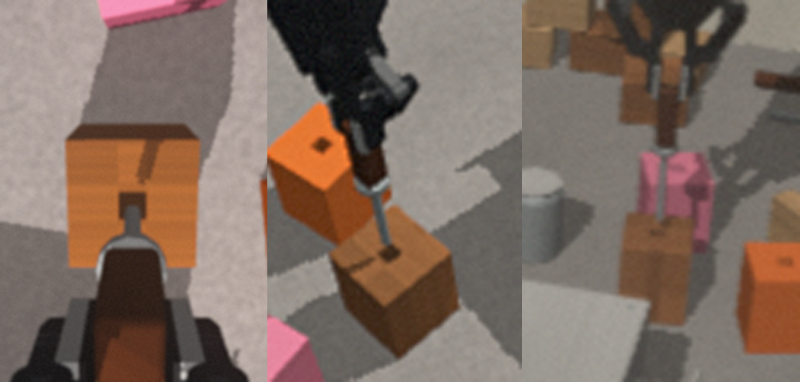

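>>> arm_command(
  rows=[
    {"dx": 0.005,"dy": 0.0004,"dz": 0,"wx": 0,"wy": 0,"wz": 0.05,"gripper": 1},
    {"dx": 0.012,"dy": 0.0004,"dz": 0,"wx": 0,"wy": 0,"wz": 0.05,"gripper": 1},
    {"dx": 0.02,"dy": 0.0004,"dz": 0,"wx": 0,"wy": 0,"wz": 0.05,"gripper": 1},
    {"dx": 0.03,"dy": 0.0004,"dz": 0,"wx": 0,"wy": 0,"wz": 0.05,"gripper": 1},
    {"dx": 0.04,"dy": 0.0004,"dz": 0,"wx": 0,"wy": 0,"wz": 0.05,"gripper": 1},
    {"dx": 0.05,"dy": 0.0004,"dz": 0,"wx": 0,"wy": 0,"wz": 0.05,"gripper": 1},
    {"dx": 0.055,"dy": 0.0004,"dz": 0,"wx": 0,"wy": 0,"wz": 0.05,"gripper": 1},
    {"dx": 0.055,"dy": 0.0004,"dz": 0,"wx": 0,"wy": 0,"wz": 0.05,"gripper": 1},
  ],
)

```text
clock: 24.1
position: [449.2, -179.9, 149.4]
ee_rot: [-0.542, 0.454, 0.542, 0.454]
contact_force: [-0.2, -0.5, -0.8]
gripper_width: 18.3
```

>>> arm_command(
  rows=[
    {"dx": 0.008,"dy": 0,"dz": 0,"wx": 0,"wy": 0,"wz": 0,"gripper": 1},
    {"dx": 0.016,"dy": 0,"dz": 0,"wx": 0,"wy": 0,"wz": 0,"gripper": 1},
    {"dx": 0.024,"dy": 0,"dz": 0,"wx": 0,"wy": 0,"wz": 0,"gripper": 1},
    {"dx": 0.03,"dy": 0,"dz": 0,"wx": 0,"wy": 0,"wz": 0,"gripper": 1},
    {"dx": 0.034,"dy": 0,"dz": 0,"wx": 0,"wy": 0,"wz": 0,"gripper": 1},
    {"dx": 0.0355,"dy": 0,"dz": 0,"wx": 0,"wy": 0,"wz": 0,"gripper": 1},
    {"dx": 0.0365,"dy": 0,"dz": 0,"wx": 0,"wy": 0,"wz": 0,"gripper": 1},
    {"dx": 0.0365,"dy": 0,"dz": 0,"wx": 0,"wy": 0,"wz": 0,"gripper": 1},
  ],
)

```text
clock: 24.9
position: [449.3, -179.9, 113.1]
ee_rot: [-0.542, 0.454, 0.542, 0.454]
contact_force: [0.9, 0.7, -0.9]
gripper_width: 18.0
```

>>> arm_command(
  rows=[
    {"dx": 0.0004,"dy": 0,"dz": 0,"wx": 0,"wy": 0,"wz": 0,"gripper": 1},
    {"dx": 0.0008,"dy": 0,"dz": 0,"wx": 0,"wy": 0,"wz": 0,"gripper": 1},
    {"dx": 0.0012,"dy": 0,"dz": 0,"wx": 0,"wy": 0,"wz": 0,"gripper": 1},
    {"dx": 0.0016,"dy": 0,"dz": 0,"wx": 0,"wy": 0,"wz": 0,"gripper": 1},
    {"dx": 0.0016,"dy": 0,"dz": 0,"wx": 0,"wy": 0,"wz": 0,"gripper": 1},
    {"dx": 0.0016,"dy": 0,"dz": 0,"wx": 0,"wy": 0,"wz": 0,"gripper": 1},
    {"dx": 0.0016,"dy": 0,"dz": 0,"wx": 0,"wy": 0,"wz": 0,"gripper": 1},
    {"dx": 0.0016,"dy": 0,"dz": 0,"wx": 0,"wy": 0,"wz": 0,"gripper": 1},
  ],
)

```text
clock: 25.7
position: [449.4, -180.0, 111.7]
ee_rot: [-0.542, 0.454, 0.542, 0.454]
contact_force: [-0.3, 0.6, 2.1]
gripper_width: 18.3
```

Seated: contact at the same height as at the grasp. Now I release.

>>> arm_command(
  rows=[
    {"dx": 0,"dy": 0,"dz": 0,"wx": 0,"wy": 0,"wz": 0,"gripper": 0.4},
    {"dx": 0,"dy": 0,"dz": 0,"wx": 0,"wy": 0,"wz": 0,"gripper": 0.2},
    {"dx": 0,"dy": 0,"dz": 0,"wx": 0,"wy": 0,"wz": 0,"gripper": -0.2},
    {"dx": 0,"dy": 0,"dz": 0,"wx": 0,"wy": 0,"wz": 0,"gripper": -0.6},
    {"dx": 0,"dy": 0,"dz": 0,"wx": 0,"wy": 0,"wz": 0,"gripper": -1},
    {"dx": 0,"dy": 0,"dz": 0,"wx": 0,"wy": 0,"wz": 0,"gripper": -1},
    {"dx": 0,"dy": 0,"dz": 0,"wx": 0,"wy": 0,"wz": 0,"gripper": -1},
    {"dx": 0,"dy": 0,"dz": 0,"wx": 0,"wy": 0,"wz": 0,"gripper": -1},
  ],
)

```text
clock: 26.5
position: [449.4, -180.0, 111.7]
ee_rot: [-0.542, 0.454, 0.542, 0.454]
contact_force: [0.5, -0.2, -0.4]
gripper_width: 85.3
```

>>> arm_command(
  rows=[
    {"dx": -0.01,"dy": 0,"dz": 0,"wx": 0,"wy": 0,"wz": 0,"gripper": -1},
    {"dx": -0.03,"dy": 0,"dz": 0,"wx": 0,"wy": 0,"wz": 0,"gripper": -1},
    {"dx": -0.06,"dy": 0,"dz": 0,"wx": 0,"wy": 0,"wz": 0,"gripper": -1},
    {"dx": -0.1,"dy": 0,"dz": 0,"wx": 0,"wy": 0,"wz": 0,"gripper": -1},
    {"dx": -0.13,"dy": 0,"dz": 0,"wx": 0,"wy": 0,"wz": 0,"gripper": -1},
    {"dx": -0.16,"dy": 0,"dz": 0,"wx": 0,"wy": 0,"wz": 0,"gripper": -1},
    {"dx": -0.18,"dy": 0,"dz": 0,"wx": 0,"wy": 0,"wz": 0,"gripper": -1},
    {"dx": -0.18,"dy": 0,"dz": 0,"wx": 0,"wy": 0,"wz": 0,"gripper": -1},
  ],
)

```text
clock: 27.3
position: [451.2, -180.4, 295.9]
ee_rot: [0.545, -0.453, -0.54, -0.455]
contact_force: [-0.5, 0.3, -0.5]
gripper_width: 85.1
```

```bash
python3 - <<'E'
from h import *
s=arm.read_state();d=get_image("wrist");d2=get_image("scene");d3=get_image("side")
print(s["clock"],s["position"],s["contact_force"],s["gripper_width"])
cv2.imwrite("pics/e_w.png",d["img"][:,:,::-1]);cv2.imwrite("pics/e_s.png",d2["img"][:,:,::-1]);cv2.imwrite("pics/e_d.png",d3["img"][:,:,::-1])
crop(d2["img"],200,140,440,300,3,"e_sc.png");crop(d3["img"],240,130,420,300,3,"e_dc.png")
E
```

```text
27.3 [ 451.15690549 -180.38116762  295.85935645] [-0.50903242  0.32905277 -0.52427068] 85.10627502512024
```

View pics/e_w.png

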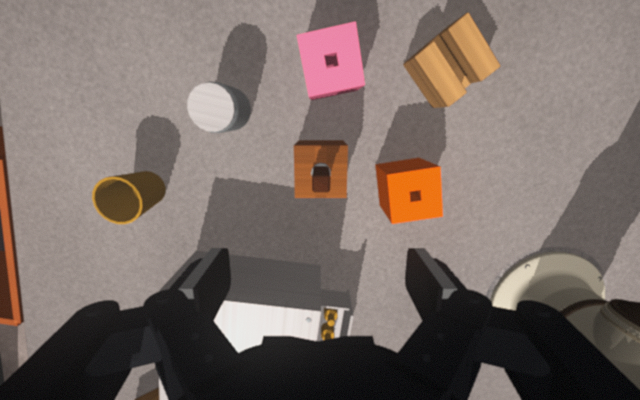

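View pics/e_sc.png

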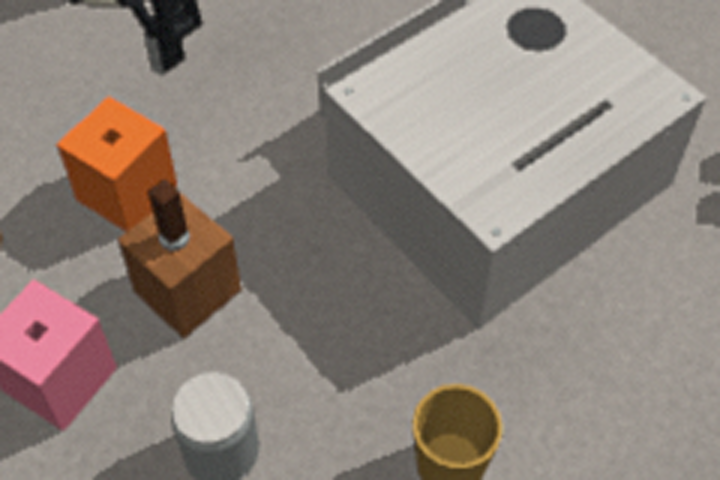

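View pics/e_dc.png

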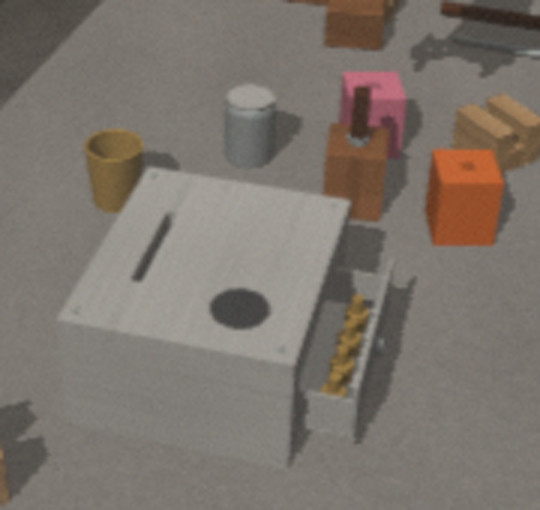

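The drawer is out (side crop around (350,340)). The rod sits upright with its collar on the stand (side crop (358,135)), and the bystanders haven't moved. I'm handing the job in.

```bash
python3 -c "
from bench import arm
print(arm.read_state()['joint_vel'].round(3)); print(arm.job_done())"
```

```text
[ 0.001  0.013 -0.016 -0.     0.002 -0.001]
the job is handed in; nothing more can be done
None
```

The drawer has sprung out and the rod is back in its stand; I handed the job in at about 27.5 s of the 70 s allowed.

- **Finding and pressing the catch:** I took the rod from the brown stand and lowered it through the slot. I touched the plate near the slot's +y end at about 32 mm below the box top. The catch tab was about 14 mm to the -y side of the slot's middle. I chose that spot because two faint light lines in the wrist picture suggested it. The first press there met the tab above plate level, so I did not probe anywhere else.
- **Force:** The largest upward force I read was about 8 N, or roughly 9–10 N above the no-contact reading, well under 35 N. Force is only reported at the end of each move call, so brief peaks in between were not seen.
- **Returning the rod:** It met the stand at a tool height of 111.7 mm, against 111.6 mm when I gripped it. The last pictures show it upright with its collar on the stand's top.
- **Last checks:** The can, the cup, the one mould in view and the look-alikes appear where they were, and the gripper is open and clear. The second mould was not checked in the final close-ups, but the arm never went near it. I did not measure how far out the drawer is. No check failed.
- **One refused command:** The first move call was rejected for missing row fields and moved nothing.

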